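Set up the engine holding jig

ROBOT

A 6-joint arm with a two-finger parallel gripper is mounted at the origin on the work surface. World frame = base frame: x ahead of the robot, y to its left, z up, the work surface at z = 0. Lengths are in m, angles in rad, forces in N, time in s.
With the tool pointing down it reaches from about 0.35 to 0.975 m from the base axis. Payload 4.9 kg.
Tool frame: the origin (TCP) lies at the very end of the fingers, on their centre line; the grasp point (between the pads) lies 19 mm behind it; z points along the fingers, y is the line along which they close (so a half turn about z gives the same grasp; the last joint's range is limited). The gripper opens to 85 mm and grips with 20 to 120 N. Pads are 22 mm wide; open, the fingers measure 114 mm over their backs; the gripper's body (76 mm by 85 mm) begins 54 mm behind the grasp point. The pads swing forward as they close: fully open they stand 13 mm farther back than shut.
Start: joints at [-1.404, 0.053, 1.613, -0, 1.476, -0.119], TCP at [0.176, -0.6, 0.207] pointing down, gripper open.
Joint ranges: [-3.01, 3.01], [-1.01, 2.22], [0.06, 2.58], [-1.02, 4.17], [0.09, 2.62], [-3.14, 3.14]. Speed limits (rad/s): [2.57, 2.57, 3.14, 3.14, 3.14, 3.14].

INTERFACE

Orientations are given as a unit quaternion [w, x, y, z].
In Python, from plant import manip gives the robot as it stands.
- The arm moves only by the tool send_rows, never from a script. Its argument "increments" is a list of rows, each an object of numbers: "claw": the closure, from -1 (fully open) to 1 (shut); "dx", "dy", "dz": the shift along the tool's x, y, z in units of 0.5 m (1.0 is 0.5 m); "yaw": the turn about the tool's z in units of 1.5 rad (1.0 is 1.5 rad). A call has 1 to 20 rows; each row is the pose to reach, as a shift and turn from the pose commanded when the call began, along the tool's axes at that moment; what a row does not reach only later rows make up. A row lasts 1/8 s, in which the tool goes at most 62.5 mm and 10.7 degrees, less where a joint would pass 70% of its speed; a pose out of reach is approached as far as the arm can. A call with a number of a shift or a turn outside -1 to 1 is refused whole. A call with a gripper value outside its range is refused whole. The fingers move at their own pace and stop on an object; the grip force is fixed at half the most. Time passes only in rows, so rows that repeat a pose let the fingers close. It gives the time, the measured TCP pose, the force, the opening and the grip force at its end, in the units of the state.
- manip.state(): the state, without advancing time (a new reading comes with each control period).
- manip.grab_frame(name): name is "side" or "top"; returns the picture (384x512x3 uint8, red, green, blue); there is no depth.
- manip.camera_params(name): a dict with "camera_matrix" (3x3 intrinsics, pixels), "extrinsics" (4x4, takes a point from world to camera coordinates). Camera axes: x right, y down, z forward; pixel columns grow to the right and rows downward; lengths in m; the calibration is good to about 2 mm. A picture is of the moment at which its call begins. camera_params takes no time and is no camera call.
- manip.job_done(): hands the job in; it is judged then, once.
The state is a dict: "time": time; "joint_pos": joint angles; "joint_vel": joint speeds; "joint_efforts": joint torques, N m; "tool_pos": TCP position; "tool_rot": TCP orientation; "contact_force": force on the tool from outside, world axes, zero at the start; "ft_torque": the same for the moment, N m; "gripper_width": opening from 0.0 (shut) to 1.0 (fully open); "grasp_force": force on a finger pad.
Only numpy, scipy, OpenCV 4.12 (cv2) and the standard library are available. Lean on these libraries where they do the work, as an engineer would, in place of code of your own. Each camera call takes 0.05 s, during which the arm holds its last target. There are 200 camera calls.

TASK

Set up the blue holding jig for the next saw engine: lift the lid off the red box by its knob and lay it flat on the green rubber mat, then stand every yellow-headed pin from the box upright in the jig's bores (one per bore, any bore, pushed down to the shoulder) and fit the orange-hubbed hand wheel fully down on the square spindle. Once all that is in place, turn the wheel clockwise (seen from above) to the stop and leave it there, and lay the lid squarely back on the box. Leave the spray can, spanner and orange saw cover alone.

Things in the scene. Friction and masses are not known exactly. Their poses are not given: they have to be found in the camera images.
- jig: blue steel block fixed to the bench, 140 (its x) x 330 (its y) x 50 mm high, origin at the centre of its underside. Four round bores at y +35 and +115 mm, x +-35 mm; the spindle at y -95 mm.
- bore0 (a point): centre of the mouth of round bore 0 in the jig's top face (z = 50 mm above the bench), bore 22.5 mm in diameter, 40 mm deep, z up
- bore1 (a point): centre of the mouth of round bore 1 in the jig's top face (z = 50 mm above the bench), bore 22.5 mm in diameter, 40 mm deep, z up
- bore2 (a point): centre of the mouth of round bore 2 in the jig's top face (z = 50 mm above the bench), bore 22.5 mm in diameter, 40 mm deep, z up
- bore3 (a point): centre of the mouth of round bore 3 in the jig's top face (z = 50 mm above the bench), bore 22.5 mm in diameter, 40 mm deep, z up
- spindle (a joint): turn of the jig's spindle, rad: grows as the spindle is turned clockwise seen from above; hard stop at 1.2 (locked), at the start between 0 and 0.4; friction about 0.15 N m keeps it where it is left
- spindle_seat (a point): on the spindle's axis, on top of its black collar (60 mm in diameter, 56 mm above the bench), on which the wheel's underside rests when home; x and y square to the shaft's flats and turning with it. The steel shaft is 22 mm square, 40 mm high above this point, its top 6 mm stepped in to 19 mm
- wheel: loose hand wheel, 0.35 kg, lying right way up: square orange hub 46 mm wide, 56 mm high, with a 24 mm square through bore, four black spokes up to 12 mm high and a black octagonal rim 120 mm across, 16 mm high (inner radius 48 mm). Origin at the centre of the underside on the bore's axis; x and y square to hub and bore. Any of the four quarter turns fits
- pinbox: red open-topped box fixed to the bench, 200 (its x) x 120 (its y) x 100 mm high, walls and floor 5 mm; origin at the centre of its underside. Inside on the floor a grey rack 30 mm thick with four square 23 mm holes in a row along the box's x at -67.5, -22.5, +22.5 and +67.5 mm, in which the pins stand on the box's floor (heads 15 mm below the rim)
- box_rim (a point): centre of the box's mouth, level with its rim, 100 mm above the bench; axes of the box
- lid: grey flat loose lid 212 (its x) x 132 (its y) x 6 mm, 0.3 kg, no lip, at the start on the box; origin at the centre of its underside. Black knob in the middle, 50 (along x) x 24 (along y) mm, its top 44 mm above the lid's underside
- pin0: loose pin, two to four of the four are there (None = absent): steel shank 20 mm in diameter and 35 mm long with a stepped foot (17 mm), above it a yellow head 28 mm in diameter and 45 mm high whose underside is the shoulder; total 80 mm, 0.12 kg. Origin at the centre of the foot, z up along the pin
- pin1: loose pin, two to four of the four are there (None = absent): steel shank 20 mm in diameter and 35 mm long with a stepped foot (17 mm), above it a yellow head 28 mm in diameter and 45 mm high whose underside is the shoulder; total 80 mm, 0.12 kg. Origin at the centre of the foot, z up along the pin
- pin2: loose pin, two to four of the four are there (None = absent): steel shank 20 mm in diameter and 35 mm long with a stepped foot (17 mm), above it a yellow head 28 mm in diameter and 45 mm high whose underside is the shoulder; total 80 mm, 0.12 kg. Origin at the centre of the foot, z up along the pin
- pin3: loose pin, two to four of the four are there (None = absent): steel shank 20 mm in diameter and 35 mm long with a stepped foot (17 mm), above it a yellow head 28 mm in diameter and 45 mm high whose underside is the shoulder; total 80 mm, 0.12 kg. Origin at the centre of the foot, z up along the pin
- mat: green rubber mat fixed to the bench, 250 (its x) x 170 (its y) x 3 mm, origin at the centre of its underside; it lies on the other side of the bench from the box (which is left and which right varies)
- spray: blue spray can, 58 mm in diameter, 120 mm tall, beyond the jig; leave alone; origin at the centre of its underside
- spanner: steel spanner 180 mm long lying beyond the jig; leave alone; origin at its underside, axis along x
- cover: orange plastic saw cover, 100 x 130 x 64 mm, beyond the jig; leave alone; origin at the centre of its underside
Not all that is in view belongs to the job. Leave any purple or white look-alike of the wheel alone.

How it is judged:
On the way, in this order (a step that is already met when the one before it is completed fails the run):
1. the lid lies flat on the rubber mat, let go (z of lid in the frame of mat below 0.008 m and horizontal distance between lid and mat below 0.08 m and angle between lid's own z axis and vertical below 0.05 rad and contact force between lid and the fingers below 0.1 N), for 0.2 s.
2. every pin that is there stands in a bore of the jig, down to its shoulder, and the wheel sits fully home on the square spindle (((horizontal distance between pin0 and bore0 below 0.004 m and z of pin0 in the frame of bore0 below -0.031 m) or (horizontal distance between pin0 and bore1 below 0.004 m and z of pin0 in the frame of bore1 below -0.031 m) or (horizontal distance between pin0 and bore2 below 0.004 m and z of pin0 in the frame of bore2 below -0.031 m) or (horizontal distance between pin0 and bore3 below 0.004 m and z of pin0 in the frame of bore3 below -0.031 m)) and angle between each of pin0, pin1, pin2, pin3's own z axis and vertical below 0.08 rad and linear speed of each of pin0, pin1, pin2, pin3 below 0.03 m/s and contact force between each of pin0, pin1, pin2, pin3 and the fingers below 0.1 N and ((horizontal distance between pin1 and bore0 below 0.004 m and z of pin1 in the frame of bore0 below -0.031 m) or (horizontal distance between pin1 and bore1 below 0.004 m and z of pin1 in the frame of bore1 below -0.031 m) or (horizontal distance between pin1 and bore2 below 0.004 m and z of pin1 in the frame of bore2 below -0.031 m) or (horizontal distance between pin1 and bore3 below 0.004 m and z of pin1 in the frame of bore3 below -0.031 m)) and ((horizontal distance between pin2 and bore0 below 0.004 m and z of pin2 in the frame of bore0 below -0.031 m) or (horizontal distance between pin2 and bore1 below 0.004 m and z of pin2 in the frame of bore1 below -0.031 m) or (horizontal distance between pin2 and bore2 below 0.004 m and z of pin2 in the frame of bore2 below -0.031 m) or (horizontal distance between pin2 and bore3 below 0.004 m and z of pin2 in the frame of bore3 below -0.031 m)) and ((horizontal distance between pin3 and bore0 below 0.004 m and z of pin3 in the frame of bore0 below -0.031 m) or (horizontal distance between pin3 and bore1 below 0.004 m and z of pin3 in the frame of bore1 below -0.031 m) or (horizontal distance between pin3 and bore2 below 0.004 m and z of pin3 in the frame of bore2 below -0.031 m) or (horizontal distance between pin3 and bore3 below 0.004 m and z of pin3 in the frame of bore3 below -0.031 m)) and horizontal distance between wheel and spindle_seat below 0.004 m and z of wheel in the frame of spindle_seat below 0.004 m and angle between wheel's own z axis and vertical below 0.06 rad and (angle between the x axis of wheel and the x axis of spindle_seat, either way round below 0.2 rad or angle between the x axis of wheel and the y axis of spindle_seat, either way round below 0.2 rad)), for 0.2 s.
3. the wheel has turned the spindle clockwise to its stop (value of joint spindle above 1.05 rad and horizontal distance between wheel and spindle_seat below 0.004 m and z of wheel in the frame of spindle_seat below 0.004 m and angle between wheel's own z axis and vertical below 0.06 rad and (angle between the x axis of wheel and the x axis of spindle_seat, either way round below 0.2 rad or angle between the x axis of wheel and the y axis of spindle_seat, either way round below 0.2 rad)), for 0.2 s.
At the end, for the whole second after the job is handed in: Every pin present stands in a bore, foot 31 mm deep or more; the wheel is level on the spindle within 4 mm of its collar; the spindle is turned beyond 1.05 rad; the lid lies on the box rim within 20 mm of centre and 0.15 rad of square; all at rest and let go (all of step 3 and ((horizontal distance between pin0 and bore0 below 0.004 m and z of pin0 in the frame of bore0 below -0.031 m) or (horizontal distance between pin0 and bore1 below 0.004 m and z of pin0 in the frame of bore1 below -0.031 m) or (horizontal distance between pin0 and bore2 below 0.004 m and z of pin0 in the frame of bore2 below -0.031 m) or (horizontal distance between pin0 and bore3 below 0.004 m and z of pin0 in the frame of bore3 below -0.031 m)) and angle between each of pin0, pin1, pin2, pin3's own z axis and vertical below 0.08 rad and linear speed of each of pin0, pin1, pin2, pin3, lid below 0.03 m/s and contact force between each of pin0, pin1, pin2, pin3 and the fingers below 0.1 N and ((horizontal distance between pin1 and bore0 below 0.004 m and z of pin1 in the frame of bore0 below -0.031 m) or (horizontal distance between pin1 and bore1 below 0.004 m and z of pin1 in the frame of bore1 below -0.031 m) or (horizontal distance between pin1 and bore2 below 0.004 m and z of pin1 in the frame of bore2 below -0.031 m) or (horizontal distance between pin1 and bore3 below 0.004 m and z of pin1 in the frame of bore3 below -0.031 m)) and ((horizontal distance between pin2 and bore0 below 0.004 m and z of pin2 in the frame of bore0 below -0.031 m) or (horizontal distance between pin2 and bore1 below 0.004 m and z of pin2 in the frame of bore1 below -0.031 m) or (horizontal distance between pin2 and bore2 below 0.004 m and z of pin2 in the frame of bore2 below -0.031 m) or (horizontal distance between pin2 and bore3 below 0.004 m and z of pin2 in the frame of bore3 below -0.031 m)) and ((horizontal distance between pin3 and bore0 below 0.004 m and z of pin3 in the frame of bore0 below -0.031 m) or (horizontal distance between pin3 and bore1 below 0.004 m and z of pin3 in the frame of bore1 below -0.031 m) or (horizontal distance between pin3 and bore2 below 0.004 m and z of pin3 in the frame of bore2 below -0.031 m) or (horizontal distance between pin3 and bore3 below 0.004 m and z of pin3 in the frame of bore3 below -0.031 m)) and horizontal distance between lid and box_rim below 0.02 m and angle between the x axis of lid and the x axis of box_rim, either way round below 0.15 rad and z of lid in the frame of box_rim below 0.005 m and angle between lid's own z axis and vertical below 0.04 rad); the robot touches nothing.
It fails at once if the spray can is knocked away or over (distance of spray from where it was at the start of the episode above 0.03 m or angle between spray's own z axis and vertical above 0.5 rad).
It fails at once if the spanner is knocked away or over (distance of spanner from where it was at the start of the episode above 0.03 m).
It fails at once if the saw cover is knocked away or over (distance of cover from where it was at the start of the episode above 0.03 m or angle between cover's own z axis and vertical above 0.5 rad).
Of pin0, pin1, pin2, pin3 only 2 to 4 are there at a start; the rules pass over those that are not, and their reading is None.
At some moment in a run one of wheel, lid may be knocked a few centimetres aside while the robot is not near it.
It also fails if it takes over 210 s, if anything falls off the work surface, if the arm or the gripper's body presses on something with over 40 N, if the wrist force passes 120 N, or if a joint passes its speed limit or range.

## Working session

There is one attempt and no reset: what is moved stays moved. The work goes in short steps, Python scripts to look and compute and a tool call to move; the robot and the scene stay as the last step left them, time stands still between calls to the robot, and variables do not carry over. Pictures are saved under pics/ and viewed, at most 14 in all, crops included, and the job is handed in when it is done.

Besides the shell and the picture viewer there is one more tool, called after ">>>" by a JSON object that holds its "fn" and its "kwargs". send_rows: Moves the arm, as the interface text tells. Shifts and turns lie within -1 to 1; 1 stands for 0.5 m of shift or 1.5 rad of turn. Its arguments: {"type":"object","properties":{"increments":{"type":"array","items":{"type":"object","properties":{"claw":{"type":"number"},"dx":{"type":"number"},"dy":{"type":"number"},"dz":{"type":"number"},"yaw":{"type":"number"}}}}},"required":["increments"]}

```bash
mkdir -p pics; ls; python3 - <<'E'
from plant import manip
import cv2,numpy as np
for n in("side","top"):
    im=manip.grab_frame(n); cv2.imwrite(f"pics/{n}0.png",im[:,:,::-1]); p=manip.camera_params(n); print(n,np.round(p["camera_matrix"],1).tolist(),np.round(p["extrinsics"],3).tolist())
s=manip.state(); print(s)
E
```

```text
pics
side [[368.2, 0.0, 258.2], [0.0, 368.2, 190.9], [0.0, 0.0, 1.0]] [[-0.826, -0.564, -0.014, 0.432], [-0.435, 0.653, -0.62, 0.273], [0.359, -0.506, -0.784, 1.141], [0.0, 0.0, 0.0, 1.0]]
top [[472.3, 0.0, 254.3], [0.0, 472.3, 195.1], [0.0, 0.0, 1.0]] [[-0.024, -1.0, 0.008, -0.003], [-0.993, 0.023, -0.112, 0.494], [0.112, -0.011, -0.994, 1.369], [0.0, 0.0, 0.0, 1.0]]
{'time': 0.1, 'joint_pos': array([-1.40399438e+00,  5.32931747e-02,  1.61414166e+00,  7.56646186e-06,
        1.47600191e+00, -1.19040488e-01]), 'joint_vel': array([-0.00046008, -0.00199106, -0.00121755,  0.00116488,  0.00078675,
        0.00134799]), 'joint_efforts': array([ 1.07116281e-03, -3.94900239e+01, -3.71362889e+01,  1.77752094e-05,
        3.90202651e-03, -1.15192583e-05]), 'tool_pos': array([ 0.17610638, -0.59904925,  0.20599353]), 'tool_rot': array([-9.21869077e-04,  9.89803767e-01,  1.42434734e-01, -1.82521042e-05]), 'contact_force': array([-0.03061017, -0.59486156, -0.29965671]), 'ft_torque': array([ 0.03158868,  0.00090488, -0.00987766]), 'grasp_force': 0.0, 'gripper_width': 1.0002217729146305}
```

View pics/top0.png

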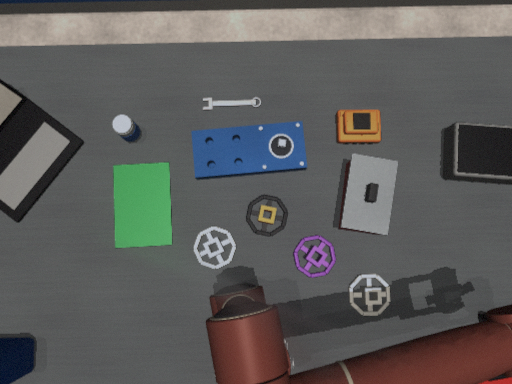

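View pics/side0.png

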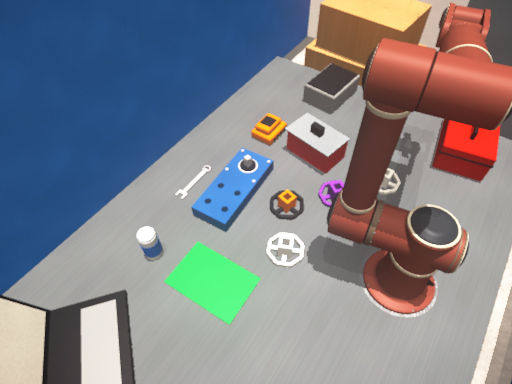

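```bash
cat > h.py <<'E'
from plant import manip
import cv2,numpy as np
from scipy.spatial.transform import Rotation as R
def cam(n):
    p=manip.camera_params(n); return np.array(p["camera_matrix"]),np.array(p["extrinsics"])
def ray(n,px,z):
    K,E=cam(n); c=-E[:3,:3].T@E[:3,3]; d=E[:3,:3].T@np.linalg.solve(K,[px[0],px[1],1])
    return (c+d*(z-c[2])/d[2])
def proj(n,P):
    K,E=cam(n); q=K@(E[:3,:3]@np.array(P)+E[:3,3]); return q[:2]/q[2]
def mask(im,lo,hi):
    return cv2.inRange(cv2.cvtColor(im,cv2.COLOR_RGB2HSV),np.array(lo),np.array(hi))
def blobs(m,amin=30):
    cs,_=cv2.findContours(m,cv2.RETR_EXTERNAL,cv2.CHAIN_APPROX_NONE)
    return sorted([c for c in cs if cv2.contourArea(c)>=amin],key=cv2.contourArea,reverse=True)
def rect(n,c,z):
    """contour -> min-area rectangle on the plane at z: centre, size, angle of long side (mod pi)"""
    P=np.array([ray(n,p[0],z)[:2] for p in c],np.float32)
    r=cv2.minAreaRect(P); b=cv2.boxPoints(r); e=[b[1]-b[0],b[2]-b[1]]
    l=max(e,key=np.linalg.norm); return np.round(r[0],4),np.round(sorted(np.linalg.norm(v) for v in e),4),round(float(np.arctan2(l[1],l[0])%np.pi),3)
def tool():
    s=manip.state(); w,x,y,z=s["tool_rot"]; M=R.from_quat([x,y,z,w]).as_matrix()
    return s,np.array(s["tool_pos"]),M,np.arctan2(M[1,0],M[0,0])
def go(x,y,z,ya=None):
    """row to reach TCP x,y,z with the tool y-axis (closing line) along world angle ya (mod pi)"""
    s,p,M,a=tool(); d=M.T@(np.array([x,y,z])-p)/.5; t=0
    if ya is not None:
        cur=np.arctan2(M[1,1],M[0,1]); t=-((ya-cur+np.pi/2)%np.pi-np.pi/2)/1.5
    print("row dx %.4f dy %.4f dz %.4f yaw %.4f"%(*d,t))
E
python3 - <<'E'
from h import *
t=cv2.imread("pics/top0.png")[:,:,::-1].copy()
cv2.imwrite("pics/crop0.png",cv2.resize(t[110:320,180:420,::-1],None,fx=3.2,fy=2.8,interpolation=cv2.INTER_CUBIC))
def rep(nm,m,z,k=2,a=30):
    for c in blobs(m,a)[:k]: print(nm,cv2.contourArea(c),np.round(c[:,0].mean(0)),*rect("top",c,z))
rep("jig",mask(t,(100,120,70),(125,255,255)),.05,3)
rep("mat",mask(t,(50,100,60),(75,255,255)),.003,1)
rep("orange",mask(t,(8,120,120),(25,255,255)),.056,3)
hs=cv2.cvtColor(t,cv2.COLOR_RGB2HSV)
for p in [(360,175),(385,215),(346,200),(372,192),(330,215),(268,232),(283,146),(276,140)]: print(p,hs[p[1],p[0]])
print(tool()[3])
E
```

```text
jig 5068.0 [250. 148.] [ 0.629  -0.0018] [0.1408 0.3286] 1.641
mat 4549.5 [142. 205.] [0.4774 0.3218] [0.1696 0.2495] 0.033
orange 1285.0 [359. 126.] [ 0.6908 -0.3289] [0.0937 0.1255] 1.549
orange 207.5 [267. 214.] [ 0.4346 -0.0499] [0.0444 0.0449] 2.898
(360, 175) [100   5 152]
(385, 215) [ 90   7 145]
(346, 200) [ 83   7 148]
(372, 192) [ 0  0 57]
(330, 215) [90  3 92]
(268, 232) [90  5 48]
(283, 146) [107  14 125]
(276, 140) [114  23  55]
0.2858415059437396
```

View pics/crop0.png

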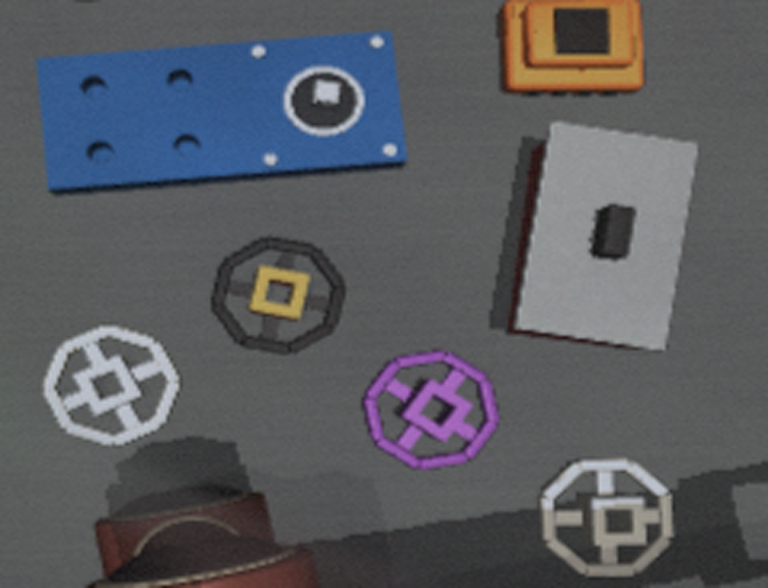

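The wheel I want is the black one with the orange hub at px (267,214). It could be mistaken for the white ones at (215,247) and (370,295) or the purple one at (314,256). The box is the one under the grey lid at (370,193); the red toolbox and the grey tray at (480,150) don't belong to the job.

```bash
python3 - <<'E'
from h import *
t=cv2.imread("pics/top0.png")[:,:,::-1].copy()
def win(m,x0,x1,y0,y1):
    w=np.zeros_like(m); w[y0:y1,x0:x1]=m[y0:y1,x0:x1]; return w
m=win(mask(t,(0,0,118),(180,40,255)),330,405,145,245)
for c in blobs(m,200): print("lid",*rect("top",c,.106))
m=win(mask(t,(0,0,0),(180,80,95)),358,384,178,208)
for c in blobs(m,20): print("knob px",c[:,0].min(0),c[:,0].max(0),*rect("top",c,.135))
m=win(mask(t,(0,0,110),(180,70,255)),273,292,135,155)
for c in blobs(m,5): print("shaft",cv2.contourArea(c),c[:,0].mean(0),*rect("top",c,.096))
J=np.array([.629,-.0018]);a=1.641-np.pi/2
M=np.array([[np.cos(a),-np.sin(a)],[np.sin(a),np.cos(a)]])
for q in [(35,35),(-35,35),(35,115),(-35,115),(0,-95)]:
    w=J+M@np.array(q)/1000; print(q,w,proj("top",[*w,.05]),proj("side",[*w,.05]))
K,E=cam("top"); print(-E[:3,:3].T@E[:3,3])
go(.5,-.33,.3,None)
E
```

```text
lid [ 0.483  -0.3366] [0.1304 0.2128] 2.944
knob px [364 183] [378 202] [ 0.4824 -0.3329] [0.0341 0.0533] 2.925
shaft 45.5 [281.40740741 142.48148148] [ 0.637  -0.0955] [0.02   0.0233] 3.112
shaft 30.5 [285.26760563 141.45070423] [ 0.6369 -0.1043] [0.0393 0.069 ] 0.679
(35, 35) [0.66145867 0.0355689 ] [235.82493643 138.34156177] [220.46185825 184.76909579]
(-35, 35) [0.5916311  0.03065867] [237.96947812 161.63287227] [236.94667575 192.36567393]
(35, 115) [0.65584699 0.11537184] [208.77901945 140.79816568] [207.5959354  200.27330257]
(-35, 115) [0.58601942 0.11046161] [210.77458203 164.12813099] [224.40617908 208.40473201]
(0, -95) [ 0.63566387 -0.09656599] [280.84149105 145.94276376] [247.61519384 164.98003468]
[ 3.38212845e-01 -1.37917867e-04  1.41614862e+00]
row dx 0.7733 dy -0.3340 dz -0.1872 yaw 0.0000
```

```bash
python3 - <<'E'
from h import *
go(.483,-.3366,.26,1.373);go(.483,-.3366,.114,1.373)
E
```

```text
row dx 0.7369 dy -0.3307 dz -0.1072 yaw 0.3224
row dx 0.7368 dy -0.3302 dz 0.1848 yaw 0.3224
```

>>> {"fn": "send_rows", "kwargs": {"increments": [{"claw":-1,"dx":0,"dy":0,"dz":-0.107,"yaw":0},{"claw":-1,"dx":0.737,"dy":-0.331,"dz":-0.107,"yaw":0.322},{"claw":-1,"dx":0.737,"dy":-0.331,"dz":-0.107,"yaw":0.322},{"claw":-1,"dx":0.737,"dy":-0.331,"dz":-0.107,"yaw":0.322},{"claw":-1,"dx":0.737,"dy":-0.331,"dz":-0.107,"yaw":0.322},{"claw":-1,"dx":0.737,"dy":-0.331,"dz":-0.107,"yaw":0.322},{"claw":-1,"dx":0.737,"dy":-0.331,"dz":-0.107,"yaw":0.322},{"claw":-1,"dx":0.737,"dy":-0.331,"dz":-0.107,"yaw":0.322},{"claw":-1,"dx":0.737,"dy":-0.331,"dz":-0.107,"yaw":0.322},{"claw":-1,"dx":0.737,"dy":-0.331,"dz":-0.107,"yaw":0.322},{"claw":-1,"dx":0.737,"dy":-0.331,"dz":-0.107,"yaw":0.322},{"claw":-1,"dx":0.737,"dy":-0.331,"dz":-0.107,"yaw":0.322}]}}

```text
time: 1.6
tool_pos: [0.4824, -0.3377, 0.2606]
tool_rot: [0.0, 0.995, -0.099, -0.0]
contact_force: [-0.0, 0.1, 0.3]
gripper_width: 0.998
grasp_force: 0.0
```

```bash
python3 - <<'E'
from h import *
s,p,M,a=tool(); print(s['time'],p,a,np.round(M,3).tolist()); go(.483,-.3366,.114,1.373)
E
```

```text
1.6 [ 0.48239959 -0.33774983  0.26057186] -0.19883797471032513 [[0.98, -0.198, -0.0], [-0.198, -0.98, -0.0], [-0.0, 0.0, -1.0]]
row dx 0.0007 dy -0.0025 dz 0.2931 yaw -0.0007
```

>>> {"fn": "send_rows", "kwargs": {"increments": [{"claw":-1,"dz":0.1},{"claw":-1,"dz":0.2},{"claw":-1,"dz":0.293},{"claw":-1,"dz":0.293},{"claw":1,"dz":0.293},{"claw":1,"dz":0.293},{"claw":1,"dz":0.293},{"claw":1,"dz":0.293},{"claw":1,"dz":0.293},{"claw":1,"dz":0.293},{"claw":1,"dz":0.25},{"claw":1,"dz":0.18},{"claw":1,"dz":0.1},{"claw":1,"dz":0.0},{"claw":1,"dz":0.0}]}}

```text
invalid input
```

```bash
python3 - <<'E'
from h import *
s,p,M,a=tool(); print(s['time'],p,a,s['gripper_width'],s['grasp_force']); go(.477,.3218,.26,.033+np.pi/2)
im=manip.grab_frame("top"); cv2.imwrite("pics/top1.png",im[:,:,::-1])
im2=manip.grab_frame("side"); 
cv2.imwrite("pics/lift.png",cv2.resize(np.hstack([im[110:290,290:430],im2[80:260,260:440]])[:,:,::-1],None,fx=2.4,fy=2.4))
E
```

```text
1.6 [ 0.48239959 -0.33774983  0.26057186] -0.19883797471032513 0.9984180418281776 0.0
row dx -0.2711 dy -1.2910 dz 0.0011 yaw -0.1546
```

View pics/lift.png

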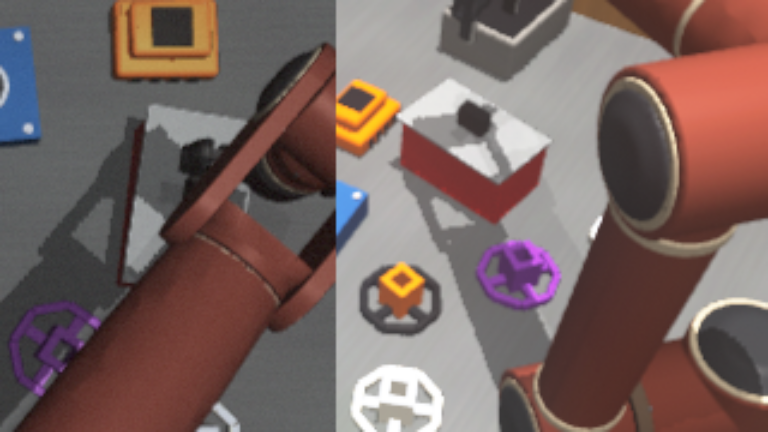

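The call was refused because each row needs every field. The picture shows the lid still closed on the box and the gripper above it, so I'll resend the descent with all fields filled in.

>>> {"fn": "send_rows", "kwargs": {"increments": [{"claw":-1,"dx":0,"dy":-0.002,"dz":0.1,"yaw":0},{"claw":-1,"dx":0,"dy":-0.002,"dz":0.2,"yaw":0},{"claw":-1,"dx":0,"dy":-0.002,"dz":0.293,"yaw":0},{"claw":-1,"dx":0,"dy":-0.002,"dz":0.293,"yaw":0},{"claw":1,"dx":0,"dy":-0.002,"dz":0.293,"yaw":0},{"claw":1,"dx":0,"dy":-0.002,"dz":0.293,"yaw":0},{"claw":1,"dx":0,"dy":-0.002,"dz":0.293,"yaw":0},{"claw":1,"dx":0,"dy":-0.002,"dz":0.293,"yaw":0},{"claw":1,"dx":0,"dy":-0.002,"dz":0.293,"yaw":0},{"claw":1,"dx":0,"dy":-0.002,"dz":0.293,"yaw":0},{"claw":1,"dx":0,"dy":-0.002,"dz":0.25,"yaw":0},{"claw":1,"dx":0,"dy":-0.002,"dz":0.18,"yaw":0},{"claw":1,"dx":0,"dy":-0.002,"dz":0.1,"yaw":0},{"claw":1,"dx":0,"dy":-0.002,"dz":0,"yaw":0},{"claw":1,"dx":0,"dy":-0.002,"dz":0,"yaw":0}]}}

```text
time: 3.58
tool_pos: [0.4852, -0.3377, 0.2675]
tool_rot: [0.003, 0.995, -0.098, 0.004]
contact_force: [-0.6, 0.3, -2.6]
gripper_width: 0.249
grasp_force: 59.1
```

```bash
python3 - <<'E'
from h import *
s,p,M,a=tool(); print(s['time'],p,a,s['gripper_width'],s['grasp_force'],s['contact_force']); go(.477,.3218,.26,.033+np.pi/2);go(.477,0,.26);go(.6,-.2,.26)
E
```

```text
3.575 [ 0.48524527 -0.33772818  0.26747979] -0.19711693172144892 0.24902249183239417 59.07401919364929 [-0.60234326  0.3113449  -2.59993175]
row dx -0.2746 dy -1.2903 dz 0.0051 yaw -0.1534
row dx -0.1486 dy -0.6592 dz 0.0098 yaw 0.0000
row dx 0.1710 dy -0.3152 dz 0.0148 yaw 0.0000
```

>>> {"fn": "send_rows", "kwargs": {"increments": [{"claw":1,"dx":-0.075,"dy":-0.33,"dz":0.01,"yaw":0},{"claw":1,"dx":-0.149,"dy":-0.66,"dz":0.01,"yaw":0},{"claw":1,"dx":-0.149,"dy":-0.66,"dz":0.01,"yaw":0},{"claw":1,"dx":-0.149,"dy":-0.66,"dz":0.01,"yaw":0},{"claw":1,"dx":-0.149,"dy":-0.66,"dz":0.01,"yaw":0},{"claw":1,"dx":-0.149,"dy":-0.66,"dz":0.01,"yaw":0},{"claw":1,"dx":-0.149,"dy":-0.66,"dz":0.01,"yaw":0},{"claw":1,"dx":-0.149,"dy":-0.66,"dz":0.01,"yaw":0}]}}

```text
time: 4.58
tool_pos: [0.4744, 0.0017, 0.2546]
tool_rot: [0.0, 0.995, -0.099, -0.001]
contact_force: [0.3, 0.3, -2.8]
gripper_width: 0.247
grasp_force: 59.5
```

```bash
python3 - <<'E'
from h import *
s,p,M,a=tool(); print(s['time'],p,a,s['gripper_width'],s['grasp_force'],s['contact_force']); go(.477,.3218,.2,.033+np.pi/2)
E
```

```text
4.575 [0.47440906 0.0017405  0.25457533] -0.197467985946574 0.24686021842603828 59.525222182273865 [ 0.25283961  0.26086563 -2.80613235]
row dx -0.1203 dy -0.6288 dz 0.1089 yaw -0.1536
```

>>> {"fn": "send_rows", "kwargs": {"increments": [{"claw":1,"dx":-0.06,"dy":-0.315,"dz":0,"yaw":-0.08},{"claw":1,"dx":-0.12,"dy":-0.629,"dz":0.04,"yaw":-0.154},{"claw":1,"dx":-0.12,"dy":-0.629,"dz":0.109,"yaw":-0.154},{"claw":1,"dx":-0.12,"dy":-0.629,"dz":0.109,"yaw":-0.154},{"claw":1,"dx":-0.12,"dy":-0.629,"dz":0.109,"yaw":-0.154},{"claw":1,"dx":-0.12,"dy":-0.629,"dz":0.109,"yaw":-0.154},{"claw":1,"dx":-0.12,"dy":-0.629,"dz":0.109,"yaw":-0.154},{"claw":1,"dx":-0.12,"dy":-0.629,"dz":0.109,"yaw":-0.154},{"claw":1,"dx":-0.12,"dy":-0.629,"dz":0.109,"yaw":-0.154}]}}

```text
time: 5.7
tool_pos: [0.4784, 0.321, 0.2019]
tool_rot: [-0.0, 1.0, 0.016, 0.001]
contact_force: [-0.3, -0.6, -2.3]
gripper_width: 0.247
grasp_force: 60.0
```

```bash
python3 - <<'E'
from h import *
s,p,M,a=tool(); print(s['time'],p,a,s['gripper_width'],s['contact_force']); go(.477,.3218,.022,.033+np.pi/2)
for n in("top","side"):
    im=manip.grab_frame(n); cv2.imwrite(f"pics/{n}2.png",im[:,:,::-1])
E
```

```text
5.7 [0.47844525 0.32102373 0.20186367] 0.03151247316594517 0.24701853736733143 [-0.33834839 -0.57015429 -2.30681002]
row dx -0.0033 dy -0.0016 dz 0.3597 yaw -0.0010
```

View pics/top2.png

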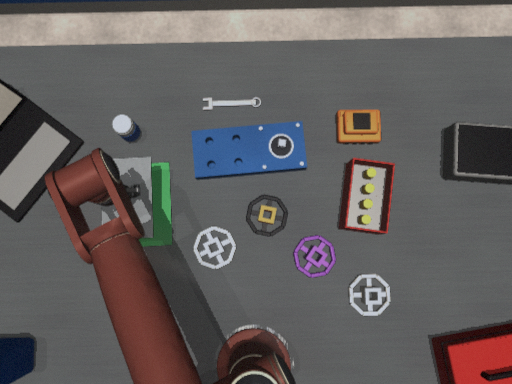

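The box now shows four yellow pin heads in a row at px (370,173) to (365,219). The lid is held over the mat, so I'll lower it.

>>> {"fn": "send_rows", "kwargs": {"increments": [{"claw":1,"dx":-0.002,"dy":-0.001,"dz":0.12,"yaw":0},{"claw":1,"dx":-0.002,"dy":-0.001,"dz":0.24,"yaw":0},{"claw":1,"dx":-0.002,"dy":-0.001,"dz":0.32,"yaw":0},{"claw":1,"dx":-0.002,"dy":-0.001,"dz":0.36,"yaw":0},{"claw":1,"dx":-0.002,"dy":-0.001,"dz":0.369,"yaw":0},{"claw":1,"dx":-0.002,"dy":-0.001,"dz":0.369,"yaw":0}]}}

```text
time: 6.55
tool_pos: [0.4782, 0.3235, 0.0184]
tool_rot: [-0.001, 1.0, 0.017, 0.002]
contact_force: [0.3, -0.4, -3.3]
gripper_width: 0.25
grasp_force: 70.8
```

```bash
python3 - <<'E'
from h import *
t=cv2.imread("pics/top2.png")[:,:,::-1].copy(); sd=cv2.imread("pics/side2.png")[:,:,::-1].copy()
m=mask(t,(24,90,90),(40,255,255))
for c in blobs(m,15):
    q,r=cv2.minEnclosingCircle(c); mm=cv2.moments(c); g=(mm['m10']/mm['m00'],mm['m01']/mm['m00']); print("pin",np.round(g,1),cv2.contourArea(c),r,ray("top",g,.085)[:2])
m=mask(t,(0,120,60),(8,255,255))|mask(t,(172,120,60),(180,255,255)); m[:150]=0;m[245:]=0;m[:,:335]=0;m[:,:][:,400:]=0
for c in blobs(m,50)[:3]: print("box",cv2.contourArea(c),*rect("top",c,.1))
a=2.944; B=np.array([.483,-.3366])
for u in(-67.5,-22.5,22.5,67.5): print(B+np.array([np.cos(a),np.sin(a)])*u/1000)
m=mask(sd,(24,90,90),(40,255,255))
for c in blobs(m,8): print("side",c[:,0].mean(0),cv2.contourArea(c))
print(manip.state()['contact_force'])
E
```

```text
pin [367.2 203.2] 62.0 5.056813716888428 [ 0.4572208 -0.3340012]
pin [370.6 172.4] 62.0 4.943205833435059 [ 0.5454454  -0.34825777]
pin [365.3 218.9] 61.0 4.782960891723633 [ 0.41274721 -0.32650109]
pin [368.9 187.8] 61.0 5.02503776550293 [ 0.50123659 -0.34115143]
box 2977.5 [ 0.4777 -0.3374] [0.1224 0.204 ] 2.979
[ 0.54918659 -0.34985088]
[ 0.5050622  -0.34101696]
[ 0.4609378  -0.33218304]
[ 0.41681341 -0.32334912]
side [274.66666667 130.71794872] 30.5
side [312.11111111 134.44444444] 27.0
side [303.17647059 129.11764706] 22.5
side [263.26086957 126.30434783] 16.5
[ 0.2761807  -0.37020527 -3.3150892 ]
```

>>> {"fn": "send_rows", "kwargs": {"increments": [{"claw":1,"dx":0,"dy":0,"dz":0.005,"yaw":0},{"claw":1,"dx":0,"dy":0,"dz":0.01,"yaw":0},{"claw":1,"dx":0,"dy":0,"dz":0.01,"yaw":0},{"claw":1,"dx":0,"dy":0,"dz":0.01,"yaw":0}]}}

```text
time: 7.05
tool_pos: [0.4786, 0.3238, 0.0174]
tool_rot: [-0.0, 1.0, 0.017, 0.001]
contact_force: [-9.7, -6.3, 21.4]
gripper_width: 0.247
grasp_force: 73.7
```

>>> {"fn": "send_rows", "kwargs": {"increments": [{"claw":1,"dx":0,"dy":0,"dz":-0.005,"yaw":0},{"claw":-1,"dx":0,"dy":0,"dz":-0.005,"yaw":0},{"claw":-1,"dx":0,"dy":0,"dz":-0.005,"yaw":0},{"claw":-1,"dx":0,"dy":0,"dz":-0.005,"yaw":0},{"claw":-1,"dx":0,"dy":0,"dz":-0.1,"yaw":0},{"claw":-1,"dx":0,"dy":0,"dz":-0.22,"yaw":0},{"claw":-1,"dx":0,"dy":0,"dz":-0.34,"yaw":0},{"claw":-0.25,"dx":0,"dy":0.4,"dz":-0.38,"yaw":0},{"claw":-0.25,"dx":0,"dy":0.64,"dz":-0.38,"yaw":0},{"claw":-0.25,"dx":0,"dy":0.64,"dz":-0.38,"yaw":0},{"claw":-0.25,"dx":0,"dy":0.64,"dz":-0.38,"yaw":0},{"claw":-0.25,"dx":0,"dy":0.64,"dz":-0.38,"yaw":0},{"claw":-0.25,"dx":0,"dy":0.64,"dz":-0.38,"yaw":0}]}}

```text
time: 8.68
tool_pos: [0.4876, -0.0001, 0.2019]
tool_rot: [0.0, 1.0, 0.014, 0.0]
contact_force: [-0.5, 0.0, -0.1]
gripper_width: 0.626
grasp_force: 0.0
```

```bash
python3 - <<'E'
from h import *
s,p,M,a=tool(); print(s['time'],p,a,s['gripper_width']); go(.5454,-.3483,.2,1.408);go(.5454,-.3483,.052,1.408)
im=manip.grab_frame("top"); cv2.imwrite("pics/top3.png",im[:,:,::-1])
m=mask(im,(0,0,118),(180,40,255)); m[:,:95]=0; m[:,185:]=0; m[:140]=0; m[260:]=0
for c in blobs(m,200): print("lid",*rect("top",c,.009))
E
```

```text
8.675 [ 4.87611644e-01 -1.38293033e-04  2.01861572e-01] 0.02826080943290082 0.6263510598072098
row dx 0.0959 dy 0.6993 dz 0.0042 yaw 0.1274
row dx 0.0956 dy 0.6992 dz 0.3002 yaw 0.1274
lid [0.4763 0.3224] [0.1307 0.2097] 0.033
```

>>> {"fn": "send_rows", "kwargs": {"increments": [{"claw":-0.25,"dx":0.05,"dy":0.35,"dz":0.004,"yaw":0.06},{"claw":-0.25,"dx":0.096,"dy":0.7,"dz":0.004,"yaw":0.127},{"claw":-0.25,"dx":0.096,"dy":0.7,"dz":0.004,"yaw":0.127},{"claw":-0.25,"dx":0.096,"dy":0.7,"dz":0.004,"yaw":0.127},{"claw":-0.25,"dx":0.096,"dy":0.7,"dz":0.004,"yaw":0.127},{"claw":-0.25,"dx":0.096,"dy":0.7,"dz":0.004,"yaw":0.127},{"claw":-0.25,"dx":0.096,"dy":0.7,"dz":0.004,"yaw":0.127},{"claw":-0.25,"dx":0.096,"dy":0.7,"dz":0.004,"yaw":0.127}]}}

```text
time: 9.72
tool_pos: [0.5479, -0.3433, 0.1989]
tool_rot: [-0.001, 0.997, -0.077, -0.0]
contact_force: [-0.3, 0.4, 0.2]
gripper_width: 0.625
grasp_force: 0.0
```

```bash
python3 - <<'E'
from h import *
s,p,M,a=tool(); print(s['time'],p,a,s['gripper_width']); go(.5454,-.3483,.052,1.408)
E
```

```text
9.725 [ 0.54785107 -0.34329435  0.19894493] -0.15501198979510775 0.6245116047532563
row dx -0.0030 dy 0.0110 dz 0.2939 yaw 0.0052
```

>>> {"fn": "send_rows", "kwargs": {"increments": [{"claw":-0.25,"dx":0,"dy":0,"dz":0.0,"yaw":0},{"claw":-0.25,"dx":0,"dy":0,"dz":0,"yaw":0}]}}

```text
time: 9.98
tool_pos: [0.5476, -0.3438, 0.1998]
tool_rot: [0.0, 0.997, -0.077, 0.0]
contact_force: [-0.7, -0.2, 1.0]
gripper_width: 0.622
grasp_force: 0.0
```

```bash
python3 - <<'E'
from h import *
s,p,M,a=tool(); print(s['time'],p,a,s['gripper_width']); go(.5454,-.3483,.052,1.408)
E
```

```text
9.975 [ 0.54756392 -0.343815    0.1998477 ] -0.15505658014540863 0.6221068287189436
row dx -0.0030 dy 0.0095 dz 0.2957 yaw 0.0052
```

>>> {"fn": "send_rows", "kwargs": {"increments": [{"claw":-0.25,"dx":-0.003,"dy":0.009,"dz":0.1,"yaw":0.005},{"claw":-0.25,"dx":-0.003,"dy":0.009,"dz":0.2,"yaw":0.005},{"claw":-0.25,"dx":-0.003,"dy":0.009,"dz":0.296,"yaw":0.005},{"claw":-0.25,"dx":-0.003,"dy":0.009,"dz":0.296,"yaw":0.005},{"claw":1,"dx":-0.003,"dy":0.009,"dz":0.296,"yaw":0.005},{"claw":1,"dx":-0.003,"dy":0.009,"dz":0.296,"yaw":0.005},{"claw":1,"dx":-0.003,"dy":0.009,"dz":0.296,"yaw":0.005},{"claw":1,"dx":-0.003,"dy":0.009,"dz":0.296,"yaw":0.005}]}}

```text
time: 10.98
tool_pos: [0.5472, -0.3508, 0.0554]
tool_rot: [0.002, 0.997, -0.082, 0.003]
contact_force: [-0.3, -0.0, 5.9]
gripper_width: 0.29
grasp_force: 59.0
```

```bash
python3 - <<'E'
from h import *
s,p,M,a=tool(); print(s['time'],p,a,s['gripper_width'],s['contact_force'],s['grasp_force']); go(.5454,-.3483,.2);go(.6558,.1154,.2)
E
```

```text
10.975 [ 0.54715394 -0.35081061  0.05542066] -0.16417568508278302 0.2895269546654657 [-0.33995625 -0.01909489  5.91654053] 59.012439250946045
row dx -0.0027 dy -0.0036 dz -0.2892 yaw 0.0000
row dx 0.0635 dy -0.9546 dz -0.2914 yaw 0.0000
```

>>> {"fn": "send_rows", "kwargs": {"increments": [{"claw":1,"dx":0,"dy":0,"dz":-0.1,"yaw":0},{"claw":1,"dx":0,"dy":0,"dz":-0.2,"yaw":0},{"claw":1,"dx":0,"dy":0,"dz":-0.29,"yaw":0},{"claw":1,"dx":0.03,"dy":-0.3,"dz":-0.29,"yaw":0},{"claw":1,"dx":0.064,"dy":-0.6,"dz":-0.29,"yaw":0},{"claw":1,"dx":0.064,"dy":-0.955,"dz":-0.29,"yaw":0},{"claw":1,"dx":0.064,"dy":-0.955,"dz":-0.29,"yaw":0},{"claw":1,"dx":0.064,"dy":-0.955,"dz":-0.29,"yaw":0},{"claw":1,"dx":0.064,"dy":-0.955,"dz":-0.29,"yaw":0},{"claw":1,"dx":0.064,"dy":-0.955,"dz":-0.29,"yaw":0},{"claw":1,"dx":0.064,"dy":-0.955,"dz":-0.29,"yaw":0},{"claw":1,"dx":0.064,"dy":-0.955,"dz":-0.29,"yaw":0},{"claw":1,"dx":0.064,"dy":-0.955,"dz":-0.29,"yaw":0}]}}

```text
time: 12.6
tool_pos: [0.6546, 0.1161, 0.1969]
tool_rot: [0.0, 0.997, -0.082, 0.0]
contact_force: [0.4, -0.9, -0.2]
gripper_width: 0.279
grasp_force: 59.6
```

```bash
python3 - <<'E'
from h import *
for i in range(4):
    n=("top","side")[i%2]; im=manip.grab_frame(n); s,p,M,a=tool(); print(s['time'],p,a,s['gripper_width'])
    if i<2: cv2.imwrite(f"pics/{n}4.png",im[:,:,::-1]); 
    if n=="top": t=im
go(.6558,.1154,.1)
s=cv2.imread("pics/side4.png")
cv2.imwrite("pics/c4.png",cv2.resize(np.hstack([t[90:210,180:330,::-1],s[110:230,170:320]]),None,fx=2.6,fy=2.6,interpolation=cv2.INTER_CUBIC))
E
```

```text
12.65 [0.65462453 0.11554519 0.19684272] -0.16511388653536493 0.28236531145676846
12.7 [0.65463542 0.11528468 0.19680125] -0.16564258590186257 0.28530970312472365
12.75 [0.65465401 0.11514018 0.1967747 ] -0.16593165676200167 0.28381572679410244
12.8 [0.65466495 0.11521783 0.19677482] -0.1658801244722407 0.2854486376215298
row dx 0.0021 dy -0.0008 dz 0.1935 yaw 0.0000
```

View pics/c4.png

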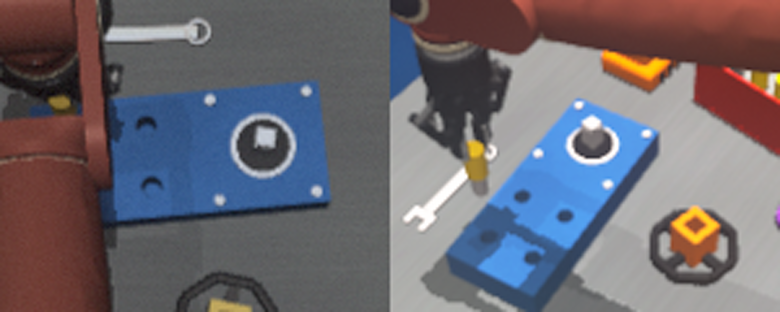

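```bash
python3 - <<'E'
from h import *
s,p,M,a=tool()
im=cv2.imread("pics/side4.png")[:,:,::-1].copy(); 
m=mask(im,(18,90,60),(40,255,255)); m[:150]=0;m[200:]=0;m[:,:190]=0;m[:,215:]=0
for c in blobs(m,8):
    x,y,w,h=cv2.boundingRect(c); print(cv2.contourArea(c),(x,y,w,h))
    for r in range(y,y+h): 
        k=np.where(m[r])[0]; print(r,k.min(),k.max(),end='; ')
print()
for d in (.03,.0,-.015,-.05): print(d,proj("side",p+[0,0,d]))
print([np.round(proj("side",p+M[:,0]*.01)-proj("side",p),2),np.round(proj("side",p+M[:,1]*.01)-proj("side",p),2)])
cv2.imwrite("pics/c5.png",cv2.resize(im[150:200,180:230,::-1],None,fx=10,fy=10,interpolation=cv2.INTER_NEAREST))
E
```

```text
89.0 (199, 164, 9, 16)
164 200 204; 165 199 205; 166 200 206; 167 200 206; 168 200 205; 169 200 205; 170 200 205; 171 200 206; 172 199 206; 173 199 206; 174 199 206; 175 199 206; 176 199 207; 177 200 206; 178 200 206; 179 202 204; 
0.03 [200.97040674 166.13294652]
0.0 [202.2606679  172.52301266]
-0.015 [202.88641623 175.62205443]
-0.05 [204.29886806 182.61727434]
[array([-2.07, -1.62]), array([ 2.39, -1.74])]
```

View pics/c5.png

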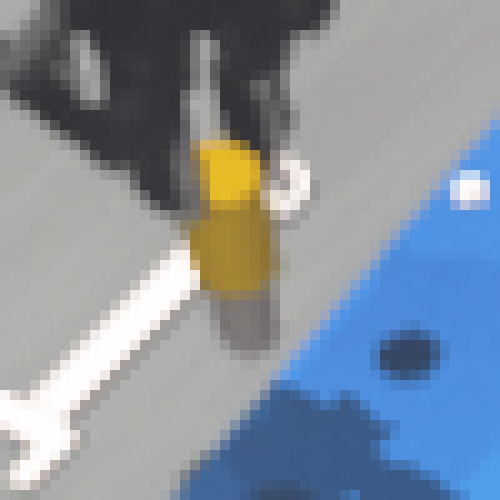

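Side view: the pin hangs upright, its foot is at about px (204.6,183), which agrees with the predicted axis, and the bore mouths are where I calculated. Next I insert it.

>>> {"fn": "send_rows", "kwargs": {"increments": [{"claw":1,"dx":0.002,"dy":-0.001,"dz":0.1,"yaw":0},{"claw":1,"dx":0.002,"dy":-0.001,"dz":0.17,"yaw":0},{"claw":1,"dx":0.002,"dy":-0.001,"dz":0.2,"yaw":0},{"claw":1,"dx":0.002,"dy":-0.001,"dz":0.22,"yaw":0},{"claw":1,"dx":0.002,"dy":-0.001,"dz":0.235,"yaw":0},{"claw":1,"dx":0.002,"dy":-0.001,"dz":0.235,"yaw":0}]}}

```text
time: 13.55
tool_pos: [0.6678, 0.1156, 0.0948]
tool_rot: [-0.001, 0.996, -0.083, 0.014]
contact_force: [4.4, -1.7, 30.0]
gripper_width: 0.28
grasp_force: 72.7
```

>>> {"fn": "send_rows", "kwargs": {"increments": [{"claw":1,"dx":0,"dy":0,"dz":-0.04,"yaw":0},{"claw":1,"dx":0,"dy":0,"dz":-0.06,"yaw":0},{"claw":1,"dx":0,"dy":0,"dz":-0.06,"yaw":0}]}}

```text
time: 13.92
tool_pos: [0.6555, 0.1166, 0.109]
tool_rot: [-0.0, 0.997, -0.082, -0.0]
contact_force: [-0.0, -0.8, -0.9]
gripper_width: 0.282
grasp_force: 69.2
```

```bash
python3 - <<'E'
from h import *
im=manip.grab_frame("side"); cv2.imwrite("pics/side5.png",im[:,:,::-1])
s,p,M,a=tool(); print(p,np.round(M[:,2],3),s['contact_force'],s['gripper_width'],manip.camera_params and s['ft_torque'])
for d in (.03,-.005,-.015,-.05): print(d,proj("side",p+[0,0,d]))
cv2.imwrite("pics/c6.png",cv2.resize(im[150:210,180:240,::-1],None,fx=10,fy=10,interpolation=cv2.INTER_NEAREST))
E
```

```text
[0.65493659 0.11665054 0.10796379] [-0.002 -0.    -1.   ] [-0.35772889  0.62064668 -1.81962901] 0.2795917684295043 [ 0.01811579 -0.0025483   0.00516978]
0.03 [204.30223238 184.5737995 ]
-0.005 [205.64468608 191.17926543]
-0.015 [206.01736024 193.01298709]
-0.05 [207.28550586 199.25282441]
```

View pics/c6.png

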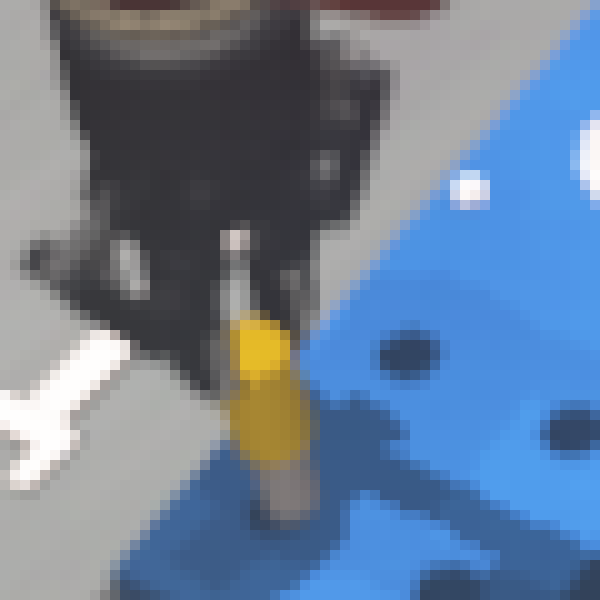

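```bash
python3 - <<'E'
from h import *
J=np.array([.629,-.0018]);a=1.641-np.pi/2
M2=np.array([[np.cos(a),-np.sin(a)],[np.sin(a),np.cos(a)]])
for n,f in(("side","side0"),("side","side2"),("top","top0"),("top","top2")):
    im=cv2.imread(f"pics/{f}.png").astype(float); b=im[:,:,0]
    for q in [(35,35),(-35,35),(35,115),(-35,115)]:
        w=J+M2@np.array(q)/1000; u=proj(n,[*w,.05])
        yy,xx=np.mgrid[:384,:512]; k=np.hypot((xx-u[0])/1.0,yy-u[1])<6.5
        ref=np.percentile(b[k],75); W=np.where(k,np.clip(ref-15-b,0,None),0)
        g=(W*xx).sum()/W.sum(),(W*yy).sum()/W.sum()
        e=ray(n,g,.05)[:2]-w; print(f,q,np.round(np.array(g)-u,2),np.round(e*1000,1),round((W>20).sum()))
# jig outline in side view, top face corners
im=cv2.imread("pics/side0.png")[:,:,::-1].copy()
for q in [(70,165),(-70,165),(70,-165),(-70,-165)]:
    w=J+M2@np.array(q)/1000; print("corner",q,np.round(proj("side",[*w,.05]),1),np.round(proj("top",[*w,.05]),1))
m=mask(im,(100,120,70),(125,255,255)); m[:140]=0; m[226:]=0; m[:,:190]=0
c=blobs(m,500)[0]; h=cv2.convexHull(c); print(cv2.approxPolyDP(h,3,True)[:,0].tolist())
E
```

```text
side0 (35, 35) [-0.12  0.3 ] [-0.5  1.4] 26
side0 (-35, 35) [-0.1   0.29] [-0.5  1.3] 31
side0 (35, 115) [-0.15  0.3 ] [-0.4  1.3] 31
side0 (-35, 115) [-0.13  0.32] [-0.4  1.3] 33
side2 (35, 35) [-0.2   1.99] [-5.1  7.6] 0
side2 (-35, 35) [nan nan] [nan nan] 0
side2 (35, 115) [nan nan] [nan nan] 0
side2 (-35, 115) [-0.03 -2.44] [ 6.3 -8.1] 84
top0 (35, 35) [-0.26 -1.78] [5.4 0.7] 28
top0 (-35, 35) [-0.35 -2.09] [6.2 0.9] 25
top0 (35, 115) [-0.59 -1.66] [5.  1.7] 29
top0 (-35, 115) [-0.95 -1.81] [5.4 2.7] 26
top2 (35, 35) [-0.25 -1.81] [5.5 0.6] 28
top2 (-35, 35) [-0.36 -2.08] [6.2 0.9] 26
top2 (35, 115) [-0.6  -1.67] [5.1 1.7] 30
top2 (-35, 115) [-0.96 -1.82] [5.5 2.7] 27
corner (70, 165) [190.8 206.4] [190.9 130.8]
corner (-70, 165) [224.9 223.4] [194.7 177.5]
corner (70, -165) [241.6 146.9] [301.9 120.7]
corner (-70, -165) [273.  159.8] [307.  167.1]
[[272, 161], [225, 224], [192, 208], [239, 151], [245, 149]]<stdin>:10: RuntimeWarning: invalid value encountered in scalar divide
```

```bash
python3 - <<'E'
from h import *
go(.47,.10,.11);go(.47,.1,.05)
E
```

```text
row dx -0.3594 dy 0.0934 dz -0.0034 yaw 0.0000
row dx -0.3592 dy 0.0933 dz 0.1166 yaw 0.0000
```

>>> {"fn": "send_rows", "kwargs": {"increments": [{"claw":1,"dx":-0.1,"dy":0.03,"dz":-0.02,"yaw":0},{"claw":1,"dx":-0.2,"dy":0.06,"dz":-0.02,"yaw":0},{"claw":1,"dx":-0.36,"dy":0.093,"dz":-0.02,"yaw":0},{"claw":1,"dx":-0.36,"dy":0.093,"dz":0.05,"yaw":0},{"claw":1,"dx":-0.36,"dy":0.093,"dz":0.1,"yaw":0},{"claw":1,"dx":-0.36,"dy":0.093,"dz":0.115,"yaw":0},{"claw":1,"dx":-0.36,"dy":0.093,"dz":0.115,"yaw":0}]}}

```text
time: 14.85
tool_pos: [0.4704, 0.1004, 0.0511]
tool_rot: [0.0, 0.997, -0.082, -0.001]
contact_force: [-0.7, -0.3, -1.7]
gripper_width: 0.281
grasp_force: 69.2
```

>>> {"fn": "send_rows", "kwargs": {"increments": [{"claw":1,"dx":0,"dy":0,"dz":0.006,"yaw":0},{"claw":1,"dx":0,"dy":0,"dz":0.01,"yaw":0},{"claw":1,"dx":0,"dy":0,"dz":0.01,"yaw":0}]}}

```text
time: 15.22
tool_pos: [0.4725, 0.1003, 0.0487]
tool_rot: [-0.0, 0.997, -0.082, 0.002]
contact_force: [0.3, -0.4, 5.2]
gripper_width: 0.282
grasp_force: 70.0
```

>>> {"fn": "send_rows", "kwargs": {"increments": [{"claw":1,"dx":0,"dy":0,"dz":0.001,"yaw":0},{"claw":-0.25,"dx":0,"dy":0,"dz":0.001,"yaw":0},{"claw":-0.25,"dx":0,"dy":0,"dz":0.001,"yaw":0},{"claw":-0.25,"dx":0,"dy":0,"dz":0.001,"yaw":0},{"claw":-0.25,"dx":0,"dy":0,"dz":-0.1,"yaw":0},{"claw":-0.25,"dx":0,"dy":0,"dz":-0.2,"yaw":0},{"claw":-0.25,"dx":0,"dy":0.3,"dz":-0.3,"yaw":0},{"claw":-0.25,"dx":0,"dy":0.6,"dz":-0.3,"yaw":0},{"claw":-0.25,"dx":0,"dy":0.6,"dz":-0.3,"yaw":0},{"claw":-0.25,"dx":0,"dy":0.6,"dz":-0.3,"yaw":0},{"claw":-0.25,"dx":0,"dy":0.6,"dz":-0.3,"yaw":0},{"claw":-0.25,"dx":0,"dy":0.6,"dz":-0.3,"yaw":0},{"claw":-0.25,"dx":0,"dy":0.6,"dz":-0.3,"yaw":0}]}}

```text
time: 16.85
tool_pos: [0.4214, -0.1951, 0.1961]
tool_rot: [-0.001, 0.997, -0.082, -0.0]
contact_force: [-0.5, 0.1, -0.6]
gripper_width: 0.629
grasp_force: 0.0
```

```bash
python3 - <<'E'
from h import *
for n in("top","side"):
    im=manip.grab_frame(n); cv2.imwrite(f"pics/{n}7.png",im[:,:,::-1])
    m=mask(im,(24,90,90),(40,255,255)) if n=="top" else mask(im,(18,90,60),(40,255,255))
    for c in blobs(m,12)[:8]:
        g=cv2.moments(c); g=(g['m10']/g['m00'],g['m01']/g['m00']); x=cv2.boundingRect(c)
        print(n,np.round(g,2),cv2.contourArea(c),x,np.round(ray(n,g,.08)[:2],4))
print(proj("side",[.47,.1,.08]),proj("side",[.47,.1,.035]))
print(tool()[1])
E
```

```text
top [213.87 203.5 ] 66.0 (209, 199, 10, 10) [0.467  0.1008]
top [369.3  187.41] 53.0 (364, 184, 11, 9) [ 0.5029 -0.3436]
side [383.46  10.34] 1765.0 (322, 0, 109, 31) [ 0.6604 -1.4368]
side [406.7   63.04] 291.5 (387, 44, 39, 36) [ 0.3706 -1.0128]
side [286.88 196.05] 110.5 (279, 190, 17, 13) [ 0.4258 -0.0325]
side [272.53 131.01] 106.5 (253, 121, 33, 19) [ 0.6416 -0.2763]
side [254.77 221.28] 85.5 (251, 215, 9, 14) [0.4582 0.1122]
side [268.08 123.58] 79.0 (256, 113, 24, 18) [ 0.6801 -0.303 ]
side [321.25 142.45] 60.5 (318, 137, 8, 13) [ 0.4518 -0.325 ]
side [330.79 147.08] 47.0 (327, 143, 9, 10) [ 0.4101 -0.3228]
[253.89942806 216.98414131] [254.21026518 224.57950609]
[ 0.42162438 -0.1942813   0.19604248]
```

```bash
python3 - <<'E'
from h import *
go(.467,.1005,.12,1.408);go(.467,.1005,.04,1.408)
E
```

```text
row dx -0.0056 dy -0.5964 dz 0.1525 yaw 0.0003
row dx -0.0055 dy -0.5962 dz 0.3125 yaw 0.0003
```

>>> {"fn": "send_rows", "kwargs": {"increments": [{"claw":-0.25,"dx":-0.006,"dy":-0.3,"dz":0.0,"yaw":0},{"claw":-0.25,"dx":-0.006,"dy":-0.596,"dz":0.03,"yaw":0},{"claw":-0.25,"dx":-0.006,"dy":-0.596,"dz":0.15,"yaw":0},{"claw":-0.25,"dx":-0.006,"dy":-0.596,"dz":0.15,"yaw":0},{"claw":-0.25,"dx":-0.006,"dy":-0.596,"dz":0.15,"yaw":0},{"claw":-0.25,"dx":-0.006,"dy":-0.596,"dz":0.15,"yaw":0},{"claw":-0.25,"dx":-0.006,"dy":-0.596,"dz":0.15,"yaw":0},{"claw":-0.25,"dx":-0.006,"dy":-0.596,"dz":0.15,"yaw":0},{"claw":-0.25,"dx":-0.006,"dy":-0.596,"dz":0.15,"yaw":0}]}}

```text
time: 18.08
tool_pos: [0.4679, 0.0979, 0.1224]
tool_rot: [-0.0, 0.997, -0.083, 0.001]
contact_force: [-0.6, 0.2, -0.6]
gripper_width: 0.621
grasp_force: 0.0
```

```bash
python3 - <<'E'
from h import *
s,p,M,a=tool();print(p,M[:,2]);go(.467,.1005,.04,1.408)
E
```

```text
[0.46785262 0.09791589 0.12243267] [ 1.55046296e-03 -1.00421074e-05 -9.99998798e-01]
row dx -0.0028 dy -0.0048 dz 0.1649 yaw -0.0022
```

>>> {"fn": "send_rows", "kwargs": {"increments": [{"claw":-0.25,"dx":0,"dy":0,"dz":0.08,"yaw":0},{"claw":-0.25,"dx":0,"dy":0,"dz":0.161,"yaw":0},{"claw":-0.25,"dx":0,"dy":0,"dz":0.161,"yaw":0},{"claw":-0.25,"dx":0,"dy":0,"dz":0.161,"yaw":0}]}}

```text
time: 18.58
tool_pos: [0.4685, 0.0985, 0.0428]
tool_rot: [-0.0, 0.997, -0.082, 0.001]
contact_force: [0.7, 0.6, -0.4]
gripper_width: 0.622
grasp_force: 0.0
```

>>> {"fn": "send_rows", "kwargs": {"increments": [{"claw":-0.25,"dx":-0.0035,"dy":-0.0035,"dz":0.004,"yaw":0},{"claw":-0.25,"dx":-0.0035,"dy":-0.0035,"dz":0.004,"yaw":0},{"claw":1,"dx":-0.0035,"dy":-0.0035,"dz":0.004,"yaw":0},{"claw":1,"dx":-0.0035,"dy":-0.0035,"dz":0.004,"yaw":0},{"claw":1,"dx":-0.0035,"dy":-0.0035,"dz":0.004,"yaw":0},{"claw":1,"dx":-0.0035,"dy":-0.0035,"dz":0.004,"yaw":0},{"claw":1,"dx":-0.0035,"dy":-0.0035,"dz":0.004,"yaw":0}]}}

```text
time: 19.45
tool_pos: [0.4666, 0.1009, 0.0399]
tool_rot: [-0.0, 0.997, -0.082, 0.001]
contact_force: [0.3, 0.8, 5.6]
gripper_width: 0.301
grasp_force: 59.2
```

```bash
python3 - <<'E'
from h import *
s,p,M,a=tool();print(p,M[:,2],s['contact_force'],s['grasp_force']);go(p[0],p[1],.13); go(.6556,.1160,.13)
E
```

```text
[0.46659835 0.100945   0.03989107] [ 1.41512920e-03  9.63660665e-05 -9.99998994e-01] [0.32591505 0.81246628 5.61892295] 59.21781241893768
row dx 0.0002 dy -0.0001 dz -0.1802 yaw 0.0000
row dx 0.3682 dy -0.0915 dz -0.1797 yaw 0.0000
```

>>> {"fn": "send_rows", "kwargs": {"increments": [{"claw":1,"dx":0,"dy":0,"dz":-0.1,"yaw":0},{"claw":1,"dx":0.05,"dy":-0.01,"dz":-0.18,"yaw":0},{"claw":1,"dx":0.15,"dy":-0.04,"dz":-0.18,"yaw":0},{"claw":1,"dx":0.27,"dy":-0.07,"dz":-0.18,"yaw":0},{"claw":1,"dx":0.368,"dy":-0.0915,"dz":-0.18,"yaw":0},{"claw":1,"dx":0.368,"dy":-0.0915,"dz":-0.18,"yaw":0},{"claw":1,"dx":0.368,"dy":-0.0915,"dz":-0.18,"yaw":0},{"claw":1,"dx":0.368,"dy":-0.0915,"dz":-0.18,"yaw":0}]}}

```text
time: 20.45
tool_pos: [0.6536, 0.116, 0.1289]
tool_rot: [0.0, 0.997, -0.082, -0.0]
contact_force: [-0.4, -0.6, -1.1]
gripper_width: 0.297
grasp_force: 59.3
```

```bash
python3 - <<'E'
from h import *
im=manip.grab_frame("side"); 
s,p,M,a=tool();print(p,M[:,2],s['contact_force']); go(.6556,.1160,.085)
m=mask(im,(18,90,60),(40,255,255)); m[:160]=0;m[210:]=0;m[:,:190]=0;m[:,222:]=0
for c in blobs(m,8): print(cv2.boundingRect(c),cv2.contourArea(c),cv2.minAreaRect(c))
for d in(.04,.018,-.005,-.04): print(proj("side",p+[0,0,d]))
E
```

```text
[0.65379594 0.11600408 0.12924049] [-2.21762701e-04  2.93833744e-05 -9.99999975e-01] [ 0.07174565  0.48749354 -0.42903495]
row dx 0.0036 dy -0.0006 dz 0.0885 yaw 0.0000
(201, 176, 9, 15) 79.0 ((204.99594116210938, 182.95492553710938), (14.395183563232422, 7.0617876052856445), 84.80557250976562)
[203.45237942 178.43401766]
[204.33287025 182.79455166]
[205.22673511 187.22131902]
[206.53732824 193.71188737]
```

>>> {"fn": "send_rows", "kwargs": {"increments": [{"claw":1,"dx":0.0036,"dy":-0.0006,"dz":0.04,"yaw":0},{"claw":1,"dx":0.0036,"dy":-0.0006,"dz":0.06,"yaw":0},{"claw":1,"dx":0.0036,"dy":-0.0006,"dz":0.07,"yaw":0},{"claw":1,"dx":0.0036,"dy":-0.0006,"dz":0.076,"yaw":0},{"claw":1,"dx":0.0036,"dy":-0.0006,"dz":0.083,"yaw":0},{"claw":1,"dx":0.0036,"dy":-0.0006,"dz":0.089,"yaw":0},{"claw":1,"dx":0.0036,"dy":-0.0006,"dz":0.089,"yaw":0}]}}

```text
time: 21.38
tool_pos: [0.6566, 0.116, 0.0844]
tool_rot: [0.0, 0.997, -0.082, -0.0]
contact_force: [-0.4, 0.6, -0.9]
gripper_width: 0.302
grasp_force: 59.3
```

>>> {"fn": "send_rows", "kwargs": {"increments": [{"claw":1,"dx":-0.001,"dy":0,"dz":0.006,"yaw":0},{"claw":1,"dx":-0.001,"dy":0,"dz":0.012,"yaw":0},{"claw":1,"dx":-0.001,"dy":0,"dz":0.018,"yaw":0},{"claw":1,"dx":-0.001,"dy":0,"dz":0.018,"yaw":0}]}}

```text
time: 21.88
tool_pos: [0.6561, 0.116, 0.0752]
tool_rot: [0.0, 0.997, -0.082, -0.0]
contact_force: [0.3, 0.4, -1.7]
gripper_width: 0.298
grasp_force: 59.3
```

Entering with no force; I'll push to the shoulder.

>>> {"fn": "send_rows", "kwargs": {"increments": [{"claw":1,"dx":0,"dy":0,"dz":0.012,"yaw":0},{"claw":1,"dx":0,"dy":0,"dz":0.024,"yaw":0},{"claw":1,"dx":0,"dy":0,"dz":0.036,"yaw":0},{"claw":1,"dx":0,"dy":0,"dz":0.042,"yaw":0},{"claw":1,"dx":0,"dy":0,"dz":0.045,"yaw":0},{"claw":1,"dx":0,"dy":0,"dz":0.045,"yaw":0}]}}

```text
time: 22.62
tool_pos: [0.6567, 0.1159, 0.0549]
tool_rot: [0.0, 0.997, -0.082, 0.0]
contact_force: [-4.1, -1.3, 7.0]
gripper_width: 0.3
grasp_force: 60.1
```

>>> {"fn": "send_rows", "kwargs": {"increments": [{"claw":-0.25,"dx":0,"dy":0,"dz":0,"yaw":0},{"claw":-0.25,"dx":0,"dy":0,"dz":0,"yaw":0},{"claw":-0.25,"dx":0,"dy":0,"dz":0,"yaw":0},{"claw":-0.25,"dx":0,"dy":0,"dz":-0.1,"yaw":0},{"claw":-0.25,"dx":0,"dy":0,"dz":-0.2,"yaw":0},{"claw":-0.25,"dx":0,"dy":0,"dz":-0.29,"yaw":0},{"claw":-0.25,"dx":0,"dy":0.1,"dz":-0.29,"yaw":0},{"claw":-0.25,"dx":0,"dy":0.1,"dz":-0.29,"yaw":0},{"claw":-0.25,"dx":0,"dy":0.1,"dz":-0.29,"yaw":0}]}}

```text
time: 23.75
tool_pos: [0.6477, 0.0669, 0.1974]
tool_rot: [-0.0, 0.997, -0.082, -0.001]
contact_force: [0.1, 0.0, -0.4]
gripper_width: 0.623
grasp_force: 0.0
```

```bash
python3 - <<'E'
from h import *
s,p,M,a=tool();print(p); go(.5012,-.3417,.2,1.408)
im=manip.grab_frame("side"); cv2.imwrite("pics/side8.png",im[:,:,::-1])
m=mask(im,(18,90,60),(40,255,255)); m[:160]=0;m[215:]=0;m[:,:190]=0;m[:,250:]=0
for c in blobs(m,8): print(cv2.boundingRect(c),cv2.contourArea(c),cv2.minAreaRect(c))
for d in(.095,.0725,.05): print(proj("side",[.656,.116,d]))
E
```

```text
[0.64769575 0.06687433 0.19738582]
row dx -0.1551 dy 0.8541 dz -0.0054 yaw -0.0013
(202, 190, 10, 14) 78.5 ((206.4390106201172, 196.45123291015625), (13.362215995788574, 8.061501502990723), 83.6598129272461)
[205.82012413 192.37766893]
[206.64503573 196.4319066 ]
[207.44716934 200.37419602]
```

Pin 1 is seated: its head lands on the predicted pixels. On to pin 2.

>>> {"fn": "send_rows", "kwargs": {"increments": [{"claw":-0.25,"dx":-0.08,"dy":0.4,"dz":-0.005,"yaw":0},{"claw":-0.25,"dx":-0.155,"dy":0.854,"dz":-0.005,"yaw":0},{"claw":-0.25,"dx":-0.155,"dy":0.854,"dz":-0.005,"yaw":0},{"claw":-0.25,"dx":-0.155,"dy":0.854,"dz":-0.005,"yaw":0},{"claw":-0.25,"dx":-0.155,"dy":0.854,"dz":-0.005,"yaw":0},{"claw":-0.25,"dx":-0.155,"dy":0.854,"dz":-0.005,"yaw":0},{"claw":-0.25,"dx":-0.155,"dy":0.854,"dz":-0.005,"yaw":0},{"claw":-0.25,"dx":-0.155,"dy":0.854,"dz":-0.005,"yaw":0},{"claw":-0.25,"dx":-0.155,"dy":0.854,"dz":0.15,"yaw":0},{"claw":-0.25,"dx":-0.155,"dy":0.854,"dz":0.15,"yaw":0},{"claw":-0.25,"dx":-0.155,"dy":0.854,"dz":0.15,"yaw":0}]}}

```text
time: 25.18
tool_pos: [0.5016, -0.34, 0.1216]
tool_rot: [-0.001, 0.997, -0.081, -0.001]
contact_force: [0.1, 0.3, 0.2]
gripper_width: 0.621
grasp_force: 0.0
```

```bash
python3 - <<'E'
from h import *
s,p,M,a=tool();print(p); go(.5012,-.3417,.044)
E
```

```text
[ 0.50159572 -0.34        0.12158497]
row dx 0.0002 dy 0.0038 dz 0.1552 yaw 0.0000
```

>>> {"fn": "send_rows", "kwargs": {"increments": [{"claw":-0.25,"dx":0,"dy":0.003,"dz":0.07,"yaw":0},{"claw":-0.25,"dx":0,"dy":0.003,"dz":0.14,"yaw":0},{"claw":-0.25,"dx":0,"dy":0.003,"dz":0.153,"yaw":0},{"claw":-0.25,"dx":0,"dy":0.003,"dz":0.153,"yaw":0},{"claw":1,"dx":0,"dy":0.003,"dz":0.153,"yaw":0},{"claw":1,"dx":0,"dy":0.003,"dz":0.153,"yaw":0},{"claw":1,"dx":0,"dy":0.003,"dz":0.153,"yaw":0},{"claw":1,"dx":0,"dy":0.003,"dz":0.153,"yaw":0}]}}

```text
time: 26.18
tool_pos: [0.5031, -0.3444, 0.0493]
tool_rot: [0.001, 0.997, -0.082, 0.002]
contact_force: [0.5, 1.2, 5.6]
gripper_width: 0.295
grasp_force: 58.8
```

```bash
python3 - <<'E'
from h import *
s,p,M,a=tool();print(p,s['contact_force'],s['gripper_width'],s['grasp_force']); go(.6619,.0362,.15)
E
```

```text
[ 0.50306119 -0.34444722  0.04933568] [0.5364904  1.23194264 5.60877435] 0.2954490356614165 58.77274990081787
row dx 0.1897 dy -0.8026 dz -0.2021 yaw 0.0000
```

>>> {"fn": "send_rows", "kwargs": {"increments": [{"claw":1,"dx":0,"dy":0,"dz":-0.1,"yaw":0},{"claw":1,"dx":0,"dy":0,"dz":-0.22,"yaw":0},{"claw":1,"dx":0.04,"dy":-0.1,"dz":-0.24,"yaw":0},{"claw":1,"dx":0.1,"dy":-0.4,"dz":-0.24,"yaw":0},{"claw":1,"dx":0.192,"dy":-0.802,"dz":-0.22,"yaw":0},{"claw":1,"dx":0.192,"dy":-0.802,"dz":-0.2,"yaw":0},{"claw":1,"dx":0.192,"dy":-0.802,"dz":-0.2,"yaw":0},{"claw":1,"dx":0.192,"dy":-0.802,"dz":-0.2,"yaw":0},{"claw":1,"dx":0.192,"dy":-0.802,"dz":-0.2,"yaw":0},{"claw":1,"dx":0.192,"dy":-0.802,"dz":-0.2,"yaw":0},{"claw":1,"dx":0.192,"dy":-0.802,"dz":-0.2,"yaw":0}]}}

```text
time: 27.55
tool_pos: [0.6615, 0.0362, 0.1464]
tool_rot: [0.0, 0.997, -0.082, -0.0]
contact_force: [-0.0, 0.4, -1.0]
gripper_width: 0.295
grasp_force: 60.1
```

```bash
python3 - <<'E'
from h import *
im=manip.grab_frame("side"); 
s,p,M,a=tool();print(p,M[:,2],s['contact_force']); go(.6635,.0362,.092)
m=mask(im,(18,90,60),(40,255,255)); m[:145]=0;m[188:]=0;m[:,:205]=0;m[:,235:]=0
for c in blobs(m,8): print(cv2.boundingRect(c),cv2.contourArea(c),cv2.minAreaRect(c))
for d in(.036,.013,-.009,-.044): print(proj("side",p+[0,0,d]))
E
```

```text
[0.66146673 0.03559275 0.14655812] [-3.71988422e-04 -4.70836585e-04 -9.99999820e-01] [-0.09232273 -0.7020214  -1.24543336]
row dx 0.0038 dy -0.0019 dz 0.1091 yaw 0.0000
(214, 157, 8, 15) 72.5 ((217.5, 164.0), (14.0, 7.0), 90.0)
[216.67209824 159.37999271]
[217.37432118 164.09236892]
[218.02708002 168.47280864]
[219.02927858 175.19821796]
```

>>> {"fn": "send_rows", "kwargs": {"increments": [{"claw":1,"dx":0.0028,"dy":-0.0019,"dz":0.05,"yaw":0},{"claw":1,"dx":0.0028,"dy":-0.0019,"dz":0.08,"yaw":0},{"claw":1,"dx":0.0028,"dy":-0.0019,"dz":0.095,"yaw":0},{"claw":1,"dx":0.0028,"dy":-0.0019,"dz":0.103,"yaw":0},{"claw":1,"dx":0.0028,"dy":-0.0019,"dz":0.109,"yaw":0},{"claw":1,"dx":0.0028,"dy":-0.0019,"dz":0.109,"yaw":0}]}}

```text
time: 28.35
tool_pos: [0.6636, 0.0371, 0.0925]
tool_rot: [0.0, 0.997, -0.082, 0.0]
contact_force: [-0.2, -0.5, -1.7]
gripper_width: 0.292
grasp_force: 60.1
```

>>> {"fn": "send_rows", "kwargs": {"increments": [{"claw":1,"dx":-0.001,"dy":0.001,"dz":0.006,"yaw":0},{"claw":1,"dx":-0.001,"dy":0.001,"dz":0.012,"yaw":0},{"claw":1,"dx":-0.001,"dy":0.001,"dz":0.018,"yaw":0},{"claw":1,"dx":-0.001,"dy":0.001,"dz":0.018,"yaw":0}]}}

```text
time: 28.85
tool_pos: [0.6627, 0.0362, 0.0828]
tool_rot: [0.001, 0.997, -0.082, 0.0]
contact_force: [0.5, -3.1, 1.0]
gripper_width: 0.293
grasp_force: 60.3
```

>>> {"fn": "send_rows", "kwargs": {"increments": [{"claw":1,"dx":0,"dy":0.002,"dz":0.01,"yaw":0},{"claw":1,"dx":0,"dy":0.002,"dz":0.02,"yaw":0},{"claw":1,"dx":0,"dy":0.002,"dz":0.03,"yaw":0},{"claw":1,"dx":0,"dy":0.002,"dz":0.03,"yaw":0}]}}

```text
time: 29.35
tool_pos: [0.6619, 0.036, 0.0668]
tool_rot: [-0.0, 0.997, -0.082, -0.001]
contact_force: [0.1, -1.8, -2.5]
gripper_width: 0.295
grasp_force: 60.1
```

>>> {"fn": "send_rows", "kwargs": {"increments": [{"claw":1,"dx":0,"dy":0,"dz":0.01,"yaw":0},{"claw":1,"dx":0,"dy":0,"dz":0.016,"yaw":0},{"claw":1,"dx":0,"dy":0,"dz":0.018,"yaw":0},{"claw":1,"dx":0,"dy":0,"dz":0.018,"yaw":0}]}}

```text
time: 29.85
tool_pos: [0.6628, 0.0359, 0.0596]
tool_rot: [-0.0, 0.997, -0.082, 0.0]
contact_force: [-1.1, -1.3, 2.6]
gripper_width: 0.294
grasp_force: 60.5
```

Shoulder contact. I release, and take pin 3 at (.4572, -.337).

>>> {"fn": "send_rows", "kwargs": {"increments": [{"claw":-0.25,"dx":0,"dy":0,"dz":0,"yaw":0},{"claw":-0.25,"dx":0,"dy":0,"dz":0,"yaw":0},{"claw":-0.25,"dx":0,"dy":0,"dz":0,"yaw":0},{"claw":-0.25,"dx":0,"dy":0,"dz":-0.1,"yaw":0},{"claw":-0.25,"dx":0,"dy":0,"dz":-0.2,"yaw":0},{"claw":-0.25,"dx":0,"dy":0,"dz":-0.28,"yaw":0},{"claw":-0.25,"dx":-0.05,"dy":0.1,"dz":-0.28,"yaw":0},{"claw":-0.25,"dx":-0.05,"dy":0.1,"dz":-0.28,"yaw":0},{"claw":-0.25,"dx":-0.05,"dy":0.1,"dz":-0.28,"yaw":0}]}}

```text
time: 30.98
tool_pos: [0.6297, -0.0093, 0.1989]
tool_rot: [-0.0, 0.997, -0.082, -0.0]
contact_force: [0.6, 1.1, 0.7]
gripper_width: 0.625
grasp_force: 0.0
```

```bash
python3 - <<'E'
from h import *
s,p,M,a=tool();print(p); go(.4572,-.3365,.2,1.408)
E
```

```text
[ 0.6296547  -0.00927087  0.19889533]
row dx -0.2330 dy 0.7021 dz -0.0026 yaw -0.0012
```

>>> {"fn": "send_rows", "kwargs": {"increments": [{"claw":-0.25,"dx":-0.11,"dy":0.35,"dz":-0.003,"yaw":0},{"claw":-0.25,"dx":-0.233,"dy":0.702,"dz":-0.003,"yaw":0},{"claw":-0.25,"dx":-0.233,"dy":0.702,"dz":-0.003,"yaw":0},{"claw":-0.25,"dx":-0.233,"dy":0.702,"dz":-0.003,"yaw":0},{"claw":-0.25,"dx":-0.233,"dy":0.702,"dz":-0.003,"yaw":0},{"claw":-0.25,"dx":-0.233,"dy":0.702,"dz":-0.003,"yaw":0},{"claw":-0.25,"dx":-0.233,"dy":0.702,"dz":-0.003,"yaw":0},{"claw":-0.25,"dx":-0.233,"dy":0.702,"dz":0.15,"yaw":0},{"claw":-0.25,"dx":-0.233,"dy":0.702,"dz":0.15,"yaw":0},{"claw":-0.25,"dx":-0.233,"dy":0.702,"dz":0.15,"yaw":0},{"claw":-0.25,"dx":-0.233,"dy":0.702,"dz":0.15,"yaw":0}]}}

```text
time: 32.35
tool_pos: [0.459, -0.337, 0.1265]
tool_rot: [0.001, 0.997, -0.081, 0.001]
contact_force: [-0.3, 0.1, 0.3]
gripper_width: 0.627
grasp_force: 0.0
```

```bash
python3 - <<'E'
from h import *
s,p,M,a=tool();print(p); go(.4572,-.3365,.044)
E
```

```text
[ 0.4589991  -0.33704376  0.12647061]
row dx -0.0042 dy -0.0008 dz 0.1649 yaw 0.0000
```

>>> {"fn": "send_rows", "kwargs": {"increments": [{"claw":-0.25,"dx":-0.002,"dy":0,"dz":0.07,"yaw":0},{"claw":-0.25,"dx":-0.002,"dy":0,"dz":0.15,"yaw":0},{"claw":-0.25,"dx":-0.002,"dy":0,"dz":0.16,"yaw":0},{"claw":-0.25,"dx":-0.002,"dy":0,"dz":0.16,"yaw":0},{"claw":1,"dx":-0.002,"dy":0,"dz":0.16,"yaw":0},{"claw":1,"dx":-0.002,"dy":0,"dz":0.16,"yaw":0},{"claw":1,"dx":-0.002,"dy":0,"dz":0.16,"yaw":0},{"claw":1,"dx":-0.002,"dy":0,"dz":0.16,"yaw":0}]}}

```text
time: 33.35
tool_pos: [0.458, -0.3377, 0.0469]
tool_rot: [0.001, 0.997, -0.082, 0.002]
contact_force: [-0.1, 0.6, 6.4]
gripper_width: 0.3
grasp_force: 58.8
```

```bash
python3 - <<'E'
from h import *
s,p,M,a=tool();print(p,s['contact_force'],s['gripper_width'],s['grasp_force']); go(.5931,.0313,.15); go(.5870,.111,.15)
E
```

```text
[ 0.45803878 -0.33765788  0.04689271] [-0.13026029  0.57835363  6.36005706] 0.2997623643585419 58.770044445991516
row dx 0.1466 dy -0.7717 dz -0.2072 yaw 0.0000
row dx 0.1085 dy -0.9270 dz -0.2077 yaw 0.0000
```

>>> {"fn": "send_rows", "kwargs": {"increments": [{"claw":1,"dx":0,"dy":0,"dz":-0.1,"yaw":0},{"claw":1,"dx":0,"dy":0,"dz":-0.22,"yaw":0},{"claw":1,"dx":0.02,"dy":-0.1,"dz":-0.24,"yaw":0},{"claw":1,"dx":0.06,"dy":-0.5,"dz":-0.24,"yaw":0},{"claw":1,"dx":0.109,"dy":-0.927,"dz":-0.22,"yaw":0},{"claw":1,"dx":0.109,"dy":-0.927,"dz":-0.208,"yaw":0},{"claw":1,"dx":0.109,"dy":-0.927,"dz":-0.208,"yaw":0},{"claw":1,"dx":0.109,"dy":-0.927,"dz":-0.208,"yaw":0},{"claw":1,"dx":0.109,"dy":-0.927,"dz":-0.208,"yaw":0},{"claw":1,"dx":0.109,"dy":-0.927,"dz":-0.208,"yaw":0},{"claw":1,"dx":0.109,"dy":-0.927,"dz":-0.208,"yaw":0},{"claw":1,"dx":0.109,"dy":-0.927,"dz":-0.208,"yaw":0},{"claw":1,"dx":0.109,"dy":-0.927,"dz":-0.208,"yaw":0}]}}

```text
time: 34.98
tool_pos: [0.5859, 0.1108, 0.1482]
tool_rot: [0.0, 0.997, -0.083, 0.0]
contact_force: [-1.2, -0.3, -1.6]
gripper_width: 0.302
grasp_force: 60.3
```

```bash
python3 - <<'E'
from h import *
s,p,M,a=tool();print(p,s['contact_force']); go(.5872,.111,.09)
E
```

```text
[0.58589011 0.11076572 0.1482455 ] [-1.21857751 -0.34164794 -1.64033538]
row dx 0.0025 dy -0.0009 dz 0.1165 yaw 0.0000
```

>>> {"fn": "send_rows", "kwargs": {"increments": [{"claw":1,"dx":0.0025,"dy":-0.0009,"dz":0.05,"yaw":0},{"claw":1,"dx":0.0025,"dy":-0.0009,"dz":0.09,"yaw":0},{"claw":1,"dx":0.0025,"dy":-0.0009,"dz":0.105,"yaw":0},{"claw":1,"dx":0.0025,"dy":-0.0009,"dz":0.114,"yaw":0},{"claw":1,"dx":0.0025,"dy":-0.0009,"dz":0.12,"yaw":0},{"claw":1,"dx":0.0025,"dy":-0.0009,"dz":0.12,"yaw":0}]}}

```text
time: 35.72
tool_pos: [0.5881, 0.1118, 0.0893]
tool_rot: [0.0, 0.997, -0.082, 0.001]
contact_force: [-1.6, -1.7, 2.3]
gripper_width: 0.301
grasp_force: 60.6
```

>>> {"fn": "send_rows", "kwargs": {"increments": [{"claw":1,"dx":-0.002,"dy":0.001,"dz":0.004,"yaw":0},{"claw":1,"dx":-0.002,"dy":0.001,"dz":0.01,"yaw":0},{"claw":1,"dx":-0.002,"dy":0.001,"dz":0.016,"yaw":0},{"claw":1,"dx":-0.002,"dy":0.001,"dz":0.016,"yaw":0}]}}

```text
time: 36.22
tool_pos: [0.5867, 0.111, 0.0805]
tool_rot: [0.001, 0.997, -0.082, 0.001]
contact_force: [-0.5, -5.1, 3.0]
gripper_width: 0.298
grasp_force: 60.6
```

>>> {"fn": "send_rows", "kwargs": {"increments": [{"claw":1,"dx":0,"dy":0.003,"dz":0.004,"yaw":0},{"claw":1,"dx":0,"dy":0.003,"dz":0.012,"yaw":0},{"claw":1,"dx":0,"dy":0.003,"dz":0.024,"yaw":0},{"claw":1,"dx":0,"dy":0.003,"dz":0.036,"yaw":0},{"claw":1,"dx":0,"dy":0.003,"dz":0.046,"yaw":0},{"claw":1,"dx":0,"dy":0.003,"dz":0.048,"yaw":0},{"claw":1,"dx":0,"dy":0.003,"dz":0.048,"yaw":0}]}}

```text
time: 37.1
tool_pos: [0.5864, 0.1105, 0.0571]
tool_rot: [-0.0, 0.997, -0.082, 0.0]
contact_force: [-0.6, -2.0, 5.7]
gripper_width: 0.299
grasp_force: 61.1
```

>>> {"fn": "send_rows", "kwargs": {"increments": [{"claw":-0.25,"dx":0,"dy":0,"dz":0,"yaw":0},{"claw":-0.25,"dx":0,"dy":0,"dz":0,"yaw":0},{"claw":-0.25,"dx":0,"dy":0,"dz":0,"yaw":0},{"claw":-0.25,"dx":0,"dy":0,"dz":-0.1,"yaw":0},{"claw":-0.25,"dx":0,"dy":0,"dz":-0.2,"yaw":0},{"claw":-0.25,"dx":0,"dy":0,"dz":-0.28,"yaw":0},{"claw":-0.25,"dx":-0.05,"dy":0.1,"dz":-0.28,"yaw":0},{"claw":-0.25,"dx":-0.05,"dy":0.1,"dz":-0.28,"yaw":0},{"claw":-0.25,"dx":-0.05,"dy":0.1,"dz":-0.28,"yaw":0}]}}

```text
time: 38.22
tool_pos: [0.553, 0.0652, 0.1958]
tool_rot: [-0.0, 0.997, -0.082, -0.0]
contact_force: [-0.7, -0.5, 0.1]
gripper_width: 0.624
grasp_force: 0.0
```

```bash
python3 - <<'E'
from h import *
s,p,M,a=tool();print(p); go(.4127,-.329,.2,1.408)
E
```

```text
[0.55300221 0.0652191  0.19582097]
row dx -0.1476 dy 0.8238 dz -0.0087 yaw -0.0012
```

>>> {"fn": "send_rows", "kwargs": {"increments": [{"claw":-0.25,"dx":-0.07,"dy":0.4,"dz":-0.009,"yaw":0},{"claw":-0.25,"dx":-0.148,"dy":0.824,"dz":-0.009,"yaw":0},{"claw":-0.25,"dx":-0.148,"dy":0.824,"dz":-0.009,"yaw":0},{"claw":-0.25,"dx":-0.148,"dy":0.824,"dz":-0.009,"yaw":0},{"claw":-0.25,"dx":-0.148,"dy":0.824,"dz":-0.009,"yaw":0},{"claw":-0.25,"dx":-0.148,"dy":0.824,"dz":-0.009,"yaw":0},{"claw":-0.25,"dx":-0.148,"dy":0.824,"dz":-0.009,"yaw":0},{"claw":-0.25,"dx":-0.148,"dy":0.824,"dz":0.05,"yaw":0},{"claw":-0.25,"dx":-0.148,"dy":0.824,"dz":0.15,"yaw":0},{"claw":-0.25,"dx":-0.148,"dy":0.824,"dz":0.15,"yaw":0},{"claw":-0.25,"dx":-0.148,"dy":0.824,"dz":0.15,"yaw":0},{"claw":-0.25,"dx":-0.148,"dy":0.824,"dz":0.15,"yaw":0}]}}

```text
time: 39.72
tool_pos: [0.4143, -0.3303, 0.1238]
tool_rot: [0.001, 0.997, -0.082, 0.002]
contact_force: [0.3, -0.5, 0.1]
gripper_width: 0.623
grasp_force: 0.0
```

```bash
python3 - <<'E'
from h import *
s,p,M,a=tool();print(p); go(.4127,-.329,.044)
E
```

```text
[ 0.41430017 -0.33029032  0.12384552]
row dx -0.0041 dy -0.0024 dz 0.1597 yaw 0.0000
```

>>> {"fn": "send_rows", "kwargs": {"increments": [{"claw":-0.25,"dx":-0.002,"dy":-0.001,"dz":0.07,"yaw":0},{"claw":-0.25,"dx":-0.002,"dy":-0.001,"dz":0.15,"yaw":0},{"claw":-0.25,"dx":-0.002,"dy":-0.001,"dz":0.156,"yaw":0},{"claw":-0.25,"dx":-0.002,"dy":-0.001,"dz":0.156,"yaw":0},{"claw":1,"dx":-0.002,"dy":-0.001,"dz":0.156,"yaw":0},{"claw":1,"dx":-0.002,"dy":-0.001,"dz":0.156,"yaw":0},{"claw":1,"dx":-0.002,"dy":-0.001,"dz":0.156,"yaw":0},{"claw":1,"dx":-0.002,"dy":-0.001,"dz":0.156,"yaw":0}]}}

```text
time: 40.72
tool_pos: [0.4134, -0.3299, 0.0458]
tool_rot: [0.001, 0.997, -0.082, 0.002]
contact_force: [0.1, 0.8, 6.1]
gripper_width: 0.299
grasp_force: 58.8
```

```bash
python3 - <<'E'
from h import *
s,p,M,a=tool();print(p,s['contact_force'],s['gripper_width'],s['grasp_force']); go(.5930,.0308,.15)
E
```

```text
[ 0.41335093 -0.32988037  0.04575146] [0.05105669 0.78956618 6.14989299] 0.2990618667470067 58.84089767932892
row dx 0.2372 dy -0.7699 dz -0.2094 yaw 0.0000
```

>>> {"fn": "send_rows", "kwargs": {"increments": [{"claw":1,"dx":0,"dy":0,"dz":-0.1,"yaw":0},{"claw":1,"dx":0,"dy":0,"dz":-0.22,"yaw":0},{"claw":1,"dx":0.02,"dy":-0.1,"dz":-0.24,"yaw":0},{"claw":1,"dx":0.12,"dy":-0.4,"dz":-0.24,"yaw":0},{"claw":1,"dx":0.237,"dy":-0.77,"dz":-0.22,"yaw":0},{"claw":1,"dx":0.237,"dy":-0.77,"dz":-0.209,"yaw":0},{"claw":1,"dx":0.237,"dy":-0.77,"dz":-0.209,"yaw":0},{"claw":1,"dx":0.237,"dy":-0.77,"dz":-0.209,"yaw":0},{"claw":1,"dx":0.237,"dy":-0.77,"dz":-0.209,"yaw":0},{"claw":1,"dx":0.237,"dy":-0.77,"dz":-0.209,"yaw":0},{"claw":1,"dx":0.237,"dy":-0.77,"dz":-0.209,"yaw":0},{"claw":1,"dx":0.237,"dy":-0.77,"dz":-0.209,"yaw":0}]}}

```text
time: 42.22
tool_pos: [0.5914, 0.0307, 0.1478]
tool_rot: [0.0, 0.997, -0.083, 0.0]
contact_force: [1.0, 0.2, -1.2]
gripper_width: 0.299
grasp_force: 60.5
```

```bash
python3 - <<'E'
from h import *
s,p,M,a=tool();print(p,s['contact_force']); go(.5926,.0308,.089)
E
```

```text
[0.59139478 0.03069126 0.14775091] [ 0.99989278  0.17631601 -1.17967636]
row dx 0.0023 dy -0.0006 dz 0.1175 yaw 0.0000
```

>>> {"fn": "send_rows", "kwargs": {"increments": [{"claw":1,"dx":0.001,"dy":0,"dz":0.05,"yaw":0},{"claw":1,"dx":0.001,"dy":0,"dz":0.09,"yaw":0},{"claw":1,"dx":0.001,"dy":0,"dz":0.105,"yaw":0},{"claw":1,"dx":0.001,"dy":0,"dz":0.114,"yaw":0},{"claw":1,"dx":0.001,"dy":0,"dz":0.122,"yaw":0},{"claw":1,"dx":0.001,"dy":0,"dz":0.122,"yaw":0}]}}

```text
time: 42.98
tool_pos: [0.5925, 0.0316, 0.0869]
tool_rot: [0.0, 0.997, -0.082, 0.0]
contact_force: [-0.2, -0.7, -2.0]
gripper_width: 0.298
grasp_force: 60.5
```

>>> {"fn": "send_rows", "kwargs": {"increments": [{"claw":1,"dx":0,"dy":0.0015,"dz":0.006,"yaw":0},{"claw":1,"dx":0,"dy":0.0015,"dz":0.012,"yaw":0},{"claw":1,"dx":0,"dy":0.0015,"dz":0.018,"yaw":0},{"claw":1,"dx":0,"dy":0.0015,"dz":0.018,"yaw":0}]}}

```text
time: 43.48
tool_pos: [0.5918, 0.0309, 0.077]
tool_rot: [0.0, 0.997, -0.082, -0.0]
contact_force: [0.1, -1.1, -2.0]
gripper_width: 0.3
grasp_force: 60.4
```

>>> {"fn": "send_rows", "kwargs": {"increments": [{"claw":1,"dx":0,"dy":0.001,"dz":0.01,"yaw":0},{"claw":1,"dx":0,"dy":0.001,"dz":0.022,"yaw":0},{"claw":1,"dx":0,"dy":0.001,"dz":0.034,"yaw":0},{"claw":1,"dx":0,"dy":0.001,"dz":0.042,"yaw":0},{"claw":1,"dx":0,"dy":0.001,"dz":0.044,"yaw":0},{"claw":1,"dx":0,"dy":0.001,"dz":0.044,"yaw":0}]}}

```text
time: 44.22
tool_pos: [0.592, 0.0305, 0.0559]
tool_rot: [0.0, 0.997, -0.082, -0.0]
contact_force: [-0.9, 0.2, 1.2]
gripper_width: 0.295
grasp_force: 61.0
```

>>> {"fn": "send_rows", "kwargs": {"increments": [{"claw":-0.25,"dx":0,"dy":0,"dz":0,"yaw":0},{"claw":-0.25,"dx":0,"dy":0,"dz":0,"yaw":0},{"claw":-0.25,"dx":0,"dy":0,"dz":0,"yaw":0},{"claw":-1,"dx":0,"dy":0,"dz":-0.1,"yaw":0},{"claw":-1,"dx":0,"dy":0,"dz":-0.2,"yaw":0},{"claw":-1,"dx":0,"dy":0,"dz":-0.3,"yaw":0},{"claw":-1,"dx":-0.1,"dy":0.2,"dz":-0.3,"yaw":0},{"claw":-1,"dx":-0.24,"dy":0.5,"dz":-0.3,"yaw":0},{"claw":-1,"dx":-0.24,"dy":0.5,"dz":-0.3,"yaw":0},{"claw":-1,"dx":-0.24,"dy":0.5,"dz":-0.3,"yaw":0},{"claw":-1,"dx":-0.24,"dy":0.5,"dz":-0.3,"yaw":0},{"claw":-1,"dx":-0.24,"dy":0.5,"dz":-0.3,"yaw":0},{"claw":-1,"dx":-0.24,"dy":0.5,"dz":-0.3,"yaw":0}]}}

```text
time: 45.85
tool_pos: [0.4331, -0.196, 0.2056]
tool_rot: [-0.0, 0.997, -0.082, 0.0]
contact_force: [-0.1, -0.5, -0.6]
gripper_width: 1.0
grasp_force: 0.0
```

```bash
python3 - <<'E'
from h import *
t=manip.grab_frame("top"); s=manip.grab_frame("side"); cv2.imwrite("pics/top9.png",t[:,:,::-1]); cv2.imwrite("pics/side9.png",s[:,:,::-1])
m=mask(t,(24,90,90),(40,255,255))
for c in blobs(m,15):
    q=cv2.moments(c); g=(q['m10']/q['m00'],q['m01']/q['m00']); print("pin",np.round(g,1),ray("top",g,.095)[:2])
m=mask(t,(8,120,120),(25,255,255))
for c in blobs(m,30): print("orange",np.round(c[:,0].mean(0),1),*rect("top",c,.056))
m=mask(t,(0,0,118),(180,40,255)); m[:,:95]=0; m[:,185:]=0; m[:140]=0; m[260:]=0
for c in blobs(m,200): print("lid",*rect("top",c,.009))
print(tool()[1])
o=cv2.resize(np.vstack([t[115:245,180:320],s[125:255,190:330]])[:,:,::-1],None,fx=2.25,fy=2.25,interpolation=cv2.INTER_CUBIC)
cv2.imwrite("pics/c9.png",o)
E
```

```text
pin [209.3 161.7] [0.58486068 0.11089919]
pin [207.4 137.5] [0.65493746 0.11535007]
pin [237.2 159.1] [0.59056956 0.03162309]
pin [235. 135.] [0.66059391 0.03655437]
orange [359.  125.5] [ 0.6908 -0.3289] [0.0937 0.1255] 1.549
orange [266.8 214.3] [ 0.4346 -0.0499] [0.0444 0.0449] 2.898
lid [0.4399 0.3343] [0.1308 0.2116] 0.029
[ 0.43334612 -0.19559567  0.20557507]
```

View pics/c9.png

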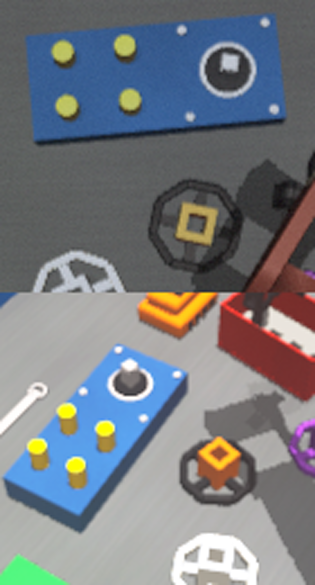

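All four yellow heads stand in the jig (top px (207,137), (235,135), (209,162), (237,159)). The lid has been knocked about 4 cm along the mat. The wheel hasn't moved. Next I measure the angle of the shaft and of the hub.

```bash
python3 - <<'E'
from h import *
def fit(n,f,c0,r,z,ch,lo=None):
    im=cv2.imread(f"pics/{f}.png"); g=ch(im).astype(np.float32)
    x0,y0=int(c0[0])-r,int(c0[1])-r; k=8
    p=cv2.resize(g[y0:y0+2*r+1,x0:x0+2*r+1],None,fx=k,fy=k,interpolation=cv2.INTER_CUBIC)
    for th in (lo or [None]):
        m=(p>th).astype(np.uint8)
        for c in blobs(m,k*k*15)[:1]:
            c2=(c.astype(float)+.5)/k-.5+[x0,y0]; R_=rect(n,c2,z); print(f,th,*R_,"mod90",round((R_[2]+np.pi/4)%(np.pi/2)-np.pi/4,3))
gray=lambda im:cv2.cvtColor(im,cv2.COLOR_BGR2GRAY)
im=cv2.imread("pics/top9.png"); print(gray(im)[136:152,273:292])
for f in("top0","top2","top9"): fit("top",f,(281.5,142.5),8,.096,gray,[130,150,170])
sp=proj("side",[.6362,-.0963,.096]); print(sp,proj("top",[.6362,-.0963,.096]))
for f in("side0","side9"): fit("side",f,sp,7,.096,gray,[150,170,190])
sat=lambda im:cv2.cvtColor(im,cv2.COLOR_BGR2HSV)[:,:,1]
for f in("top0","top9"): fit("top",f,(267,214.5),12,.056,sat,[80,110,140])
hp=proj("side",[.4346,-.0499,.056]);print(hp)
E
```

```text
[[156 179 193 173 149  91  97  72  75  77  88 132 164 178 190 156 115  89
   88]
 [192 176 151  98  54  52  54  52  51  55  52  54  71 118 168 178 165 116
   91]
 [172 115  62  53  52  70 108 106  85  68  65  52  55  62  85 143 192 164
  108]
 [118  58  51  52  56  96 165 168 154 139 137 127 104  79  56  92 180 190
  158]
 [ 63  54  54  57  63 112 179 194 196 195 197 193 164 101  53  67 121 176
  186]
 [ 54  55  56  55  63 119 184 197 196 197 197 192 172  83  53  51  66 126
  191]
 [ 54  56  56  55  71 137 197 198 195 194 197 194 167  82  52  53  53  96
  182]
 [ 55  58  57  53  70 137 198 196 196 196 194 196 170  72  53  53  54  80
  149]
 [ 52  60  57  54  62 136 186 196 194 197 193 191 154  52  53  56  54  74
  138]
 [ 55  55  52  52  77 143 137 166 174 168 178 183 146  54  57  57  55  72
  134]
 [ 57  56  56  52  70 121  60  92 117  98 126 143 121  56  59  59  59  64
  117]
 [ 56  57  55  54  44  50  54  57  71  71  76  70  56  52  53  54  58  73
  133]
 [ 52  56  54  55  52  56  54  50  50  50  52  53  53  55  59  57  55  94
  176]
 [ 61  55  57  58  56  55  57  53  54  55  54  
[... 834 characters left out ...]
865] [0.0423 0.0588] 0.887 mod90 -0.684
side0 170 [ 0.6342 -0.0952] [0.027  0.0285] 2.876 mod90 -0.266
side0 190 [ 0.6344 -0.0954] [0.0243 0.0257] 2.848 mod90 -0.294Traceback (most recent call last):
  File "<stdin>", line 14, in <module>
  File "<stdin>", line 9, in fit
  File "h.py", line 18, in rect
    P=np.array([ray(n,p[0],z)[:2] for p in c],np.float32)
                ~~~^^^^^^^^^^
  File "h.py", line 7, in ray
    K,E=cam(n); c=-E[:3,:3].T@E[:3,3]; d=E[:3,:3].T@np.linalg.solve(K,[px[0],px[1],1])
        ~~~^^^
  File "h.py", line 5, in cam
    p=manip.camera_params(n); return np.array(p["camera_matrix"]),np.array(p["extrinsics"])
ValueError: time passes only in moves, steps and waits
```

```bash
sed -i 's/^def cam(n):/import functools\n@functools.lru_cache\ndef cam(n):/' h.py; python3 - <<'E'
from h import *
def fit(n,f,c0,r,z,ch,lo):
    im=cv2.imread(f"pics/{f}.png"); g=ch(im).astype(np.float32)
    x0,y0=int(c0[0])-r,int(c0[1])-r; k=8
    p=cv2.resize(g[y0:y0+2*r+1,x0:x0+2*r+1],None,fx=k,fy=k,interpolation=cv2.INTER_CUBIC)
    for th in lo:
        for c in blobs((p>th).astype(np.uint8),k*k*15)[:1]:
            R_=rect(n,(c.astype(float)+.5)/k-.5+[x0,y0],z); print(f,th,*R_,"mod90",round((R_[2]+np.pi/4)%(np.pi/2)-np.pi/4,3))
sat=lambda im:cv2.cvtColor(im,cv2.COLOR_BGR2HSV)[:,:,1]
for f in("top0","top9"): fit("top",f,(267,214.5),12,.056,sat,[80,110,140])
go(.4346,-.0505,.15,-.244);go(.4346,-.0505,.15,1.327)
s,p,M,a=tool(); print(p,a,s['joint_pos'])
E
```

```text
top0 80 [ 0.4351 -0.0494] [0.0482 0.0505] 2.885 mod90 -0.257
top0 110 [ 0.435  -0.0494] [0.0465 0.0477] 2.908 mod90 -0.234
top9 80 [ 0.4351 -0.0495] [0.0487 0.0503] 2.91 mod90 -0.232
top9 110 [ 0.4349 -0.0494] [0.0471 0.0478] 2.906 mod90 -0.236
row dx -0.0445 dy -0.2867 dz 0.1113 yaw -0.9929
row dx -0.0445 dy -0.2867 dz 0.1113 yaw 0.0542
[ 0.43334612 -0.19559567  0.20557507] -0.16253840104826653 [-5.80895074e-01 -3.17280848e-01  1.95096721e+00  3.16499848e-04
  1.50806080e+00  1.15241979e+00]
```

>>> {"fn": "send_rows", "kwargs": {"increments": [{"claw":-0.5,"dx":-0.02,"dy":-0.14,"dz":0.0,"yaw":0.03},{"claw":-0.5,"dx":-0.044,"dy":-0.288,"dz":0.05,"yaw":0.058},{"claw":-0.5,"dx":-0.044,"dy":-0.288,"dz":0.2,"yaw":0.058},{"claw":-0.5,"dx":-0.044,"dy":-0.288,"dz":0.2,"yaw":0.058},{"claw":-0.5,"dx":-0.044,"dy":-0.288,"dz":0.2,"yaw":0.058},{"claw":-0.5,"dx":-0.044,"dy":-0.288,"dz":0.2,"yaw":0.058},{"claw":-0.5,"dx":-0.044,"dy":-0.288,"dz":0.2,"yaw":0.058}]}}

```text
time: 46.82
tool_pos: [0.436, -0.0514, 0.1076]
tool_rot: [0.0, 0.992, -0.125, 0.002]
contact_force: [-0.0, -0.0, 0.2]
gripper_width: 0.747
grasp_force: 0.0
```

```bash
python3 - <<'E'
from h import *
s,p,M,a=tool();print(p,s['gripper_width']); go(.435,-.0499,.026,1.333)
E
```

```text
[ 0.43598406 -0.0514067   0.10755612] 0.7471695076759198
row dx -0.0032 dy -0.0025 dz 0.1631 yaw -0.0091
```

>>> {"fn": "send_rows", "kwargs": {"increments": [{"claw":-0.5,"dx":-0.002,"dy":-0.003,"dz":0.08,"yaw":-0.008},{"claw":-0.5,"dx":-0.002,"dy":-0.003,"dz":0.15,"yaw":-0.008},{"claw":-0.5,"dx":-0.002,"dy":-0.003,"dz":0.162,"yaw":-0.008},{"claw":-0.5,"dx":-0.002,"dy":-0.003,"dz":0.162,"yaw":-0.008},{"claw":1,"dx":-0.002,"dy":-0.003,"dz":0.162,"yaw":-0.008},{"claw":1,"dx":-0.002,"dy":-0.003,"dz":0.162,"yaw":-0.008},{"claw":1,"dx":-0.002,"dy":-0.003,"dz":0.162,"yaw":-0.008},{"claw":1,"dx":-0.002,"dy":-0.003,"dz":0.162,"yaw":-0.008},{"claw":1,"dx":-0.002,"dy":-0.003,"dz":0.162,"yaw":-0.008}]}}

```text
time: 47.95
tool_pos: [0.4359, -0.0496, 0.0273]
tool_rot: [0.0, 0.993, -0.119, 0.002]
contact_force: [-2.0, -0.8, 5.8]
gripper_width: 0.498
grasp_force: 60.0
```

```bash
python3 - <<'E'
from h import *
s,p,M,a=tool();print(p,a,s['gripper_width'],s['contact_force']); go(.6364,-.0962,.15,-.17+np.pi/2)
E
```

```text
[ 0.43586245 -0.04963208  0.02734539] -0.2392240171681423 0.4984042251213256 [-1.96773927 -0.78974134  5.75004245]
row dx 0.4126 dy -0.0045 dz -0.2438 yaw -0.0461
```

>>> {"fn": "send_rows", "kwargs": {"increments": [{"claw":1,"dx":0,"dy":0,"dz":-0.1,"yaw":0},{"claw":1,"dx":0.05,"dy":0,"dz":-0.2,"yaw":0},{"claw":1,"dx":0.16,"dy":0,"dz":-0.25,"yaw":-0.046},{"claw":1,"dx":0.28,"dy":0,"dz":-0.25,"yaw":-0.046},{"claw":1,"dx":0.412,"dy":-0.0045,"dz":-0.25,"yaw":-0.046},{"claw":1,"dx":0.412,"dy":-0.0045,"dz":-0.25,"yaw":-0.046},{"claw":1,"dx":0.412,"dy":-0.0045,"dz":-0.25,"yaw":-0.046},{"claw":1,"dx":0.412,"dy":-0.0045,"dz":-0.25,"yaw":-0.046},{"claw":1,"dx":0.412,"dy":-0.0045,"dz":-0.25,"yaw":-0.046}]}}

```text
time: 49.08
tool_pos: [0.6339, -0.0955, 0.1505]
tool_rot: [0.0, 0.996, -0.085, 0.001]
contact_force: [0.7, 0.5, -3.9]
gripper_width: 0.5
grasp_force: 61.9
```

```bash
python3 - <<'E'
from h import *
s,p,M,a=tool();print(p,a,s['gripper_width'],s['contact_force']); go(.6369,-.0962,.122,-.17+np.pi/2)
im=manip.grab_frame("side"); cv2.imwrite("pics/side10.png",im[:,:,::-1])
cv2.imwrite("pics/c10.png",cv2.resize(im[100:200,200:300,::-1],None,fx=5,fy=5,interpolation=cv2.INTER_CUBIC))
print((proj("side",p)-[200,100])*5,(proj("side",[.6364,-.0962,.096])-[200,100])*5)
E
```

```text
[ 0.63389733 -0.09549431  0.15054851] -0.17010955193794633 0.49950134484834724 [ 0.71561401  0.54563343 -3.88307379]
row dx 0.0061 dy 0.0004 dz 0.0571 yaw -0.0001
[234.03889723 230.59851156] [234.6608589  282.20051568]
```

View pics/c10.png

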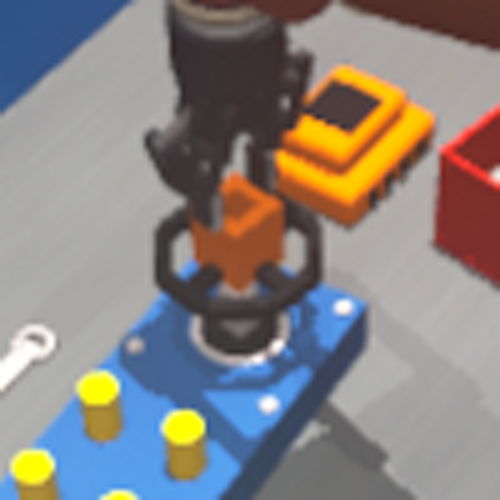

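The wheel hangs level over the shaft (hub at crop (235,230), collar below it), so I'll lower it gently.

>>> {"fn": "send_rows", "kwargs": {"increments": [{"claw":1,"dx":0.0055,"dy":0.0004,"dz":0.02,"yaw":0},{"claw":1,"dx":0.0055,"dy":0.0004,"dz":0.04,"yaw":0},{"claw":1,"dx":0.0055,"dy":0.0004,"dz":0.05,"yaw":0},{"claw":1,"dx":0.0055,"dy":0.0004,"dz":0.056,"yaw":0},{"claw":1,"dx":0.0055,"dy":0.0004,"dz":0.062,"yaw":0},{"claw":1,"dx":0.0055,"dy":0.0004,"dz":0.062,"yaw":0}]}}

```text
time: 49.88
tool_pos: [0.6373, -0.0964, 0.1185]
tool_rot: [-0.0, 0.996, -0.085, -0.0]
contact_force: [-0.2, -0.0, -3.0]
gripper_width: 0.501
grasp_force: 61.9
```

>>> {"fn": "send_rows", "kwargs": {"increments": [{"claw":1,"dx":-0.001,"dy":0,"dz":0.005,"yaw":0},{"claw":1,"dx":-0.001,"dy":0,"dz":0.01,"yaw":0},{"claw":1,"dx":-0.001,"dy":0,"dz":0.015,"yaw":0},{"claw":1,"dx":-0.001,"dy":0,"dz":0.015,"yaw":0}]}}

```text
time: 50.38
tool_pos: [0.6366, -0.0962, 0.1107]
tool_rot: [-0.0, 0.996, -0.085, -0.0]
contact_force: [0.6, 0.9, -4.1]
gripper_width: 0.501
grasp_force: 61.9
```

>>> {"fn": "send_rows", "kwargs": {"increments": [{"claw":1,"dx":0,"dy":0,"dz":0.01,"yaw":0},{"claw":1,"dx":0,"dy":0,"dz":0.02,"yaw":0},{"claw":1,"dx":0,"dy":0,"dz":0.03,"yaw":0},{"claw":1,"dx":0,"dy":0,"dz":0.04,"yaw":0},{"claw":1,"dx":0,"dy":0,"dz":0.05,"yaw":0},{"claw":1,"dx":0,"dy":0,"dz":0.057,"yaw":0},{"claw":1,"dx":0,"dy":0,"dz":0.057,"yaw":0}]}}

```text
time: 51.25
tool_pos: [0.6372, -0.0964, 0.0837]
tool_rot: [0.0, 0.996, -0.085, 0.0]
contact_force: [-2.7, 0.7, 2.1]
gripper_width: 0.497
grasp_force: 62.9
```

>>> {"fn": "send_rows", "kwargs": {"increments": [{"claw":1,"dx":0,"dy":0,"dz":0.003,"yaw":0},{"claw":1,"dx":0,"dy":0,"dz":0.003,"yaw":0},{"claw":1,"dx":0,"dy":0,"dz":0.003,"yaw":0},{"claw":1,"dx":0,"dy":0,"dz":0.003,"yaw":0.1},{"claw":1,"dx":0,"dy":0,"dz":0.003,"yaw":0.2},{"claw":1,"dx":0,"dy":0,"dz":0.003,"yaw":0.3},{"claw":1,"dx":0,"dy":0,"dz":0.003,"yaw":0.4},{"claw":1,"dx":0,"dy":0,"dz":0.003,"yaw":0.5},{"claw":1,"dx":0,"dy":0,"dz":0.003,"yaw":0.5}]}}

```text
time: 52.38
tool_pos: [0.6371, -0.0962, 0.0834]
tool_rot: [-0.0, 0.896, -0.444, 0.0]
contact_force: [-4.9, 2.0, 7.1]
gripper_width: 0.501
grasp_force: 64.1
```

```bash
python3 - <<'E'
from h import *
s,p,M,a=tool();print(p,a,M[:,2],s['joint_pos'][5],s['contact_force'],s['ft_torque'])
E
```

```text
[ 0.63707301 -0.0962304   0.08344648] -0.9209877814318095 [ 2.07897518e-04 -2.78995750e-05 -9.99999978e-01] 2.2264252615868214 [-4.94426099  1.95023231  7.13841125] [ 0.26570671  1.09858456 -0.13393712]
```

>>> {"fn": "send_rows", "kwargs": {"increments": [{"claw":1,"dx":0,"dy":0,"dz":0,"yaw":0.07},{"claw":1,"dx":0,"dy":0,"dz":0,"yaw":0.14},{"claw":1,"dx":0,"dy":0,"dz":0,"yaw":0.19},{"claw":1,"dx":0,"dy":0,"dz":0,"yaw":0.19},{"claw":1,"dx":0,"dy":0,"dz":0,"yaw":0.19}]}}

```text
time: 53.0
tool_pos: [0.6369, -0.0963, 0.0834]
tool_rot: [0.0, 0.824, -0.567, -0.0]
contact_force: [-6.2, 0.8, 6.7]
gripper_width: 0.501
grasp_force: 64.2
```

```bash
python3 - <<'E'
from h import *
s,p,M,a=tool();print(p,a,M[:,2],s['joint_pos'][5],s['contact_force'],s['ft_torque'])
E
```

```text
[ 0.63692718 -0.09631193  0.08338799] -1.2050654793792166 [-1.80556450e-04 -1.54339441e-04 -9.99999972e-01] 2.510494557193632 [-6.18048189  0.75923978  6.67686928] [ 0.27944373  1.17757167 -0.11860391]
```

>>> {"fn": "send_rows", "kwargs": {"increments": [{"claw":1,"dx":0,"dy":0,"dz":0,"yaw":0.05},{"claw":1,"dx":0,"dy":0,"dz":0,"yaw":0.1},{"claw":1,"dx":0,"dy":0,"dz":0,"yaw":0.1},{"claw":1,"dx":0,"dy":0,"dz":0,"yaw":0.1}]}}

```text
time: 53.5
tool_pos: [0.6373, -0.0986, 0.0834]
tool_rot: [0.001, 0.779, -0.627, 0.002]
contact_force: [-4.7, -3.9, 5.6]
gripper_width: 0.495
grasp_force: 71.2
```

```bash
python3 - <<'E'
from h import *
s,p,M,a=tool();print(p,a,M[:,2],s['joint_pos'][5],s['contact_force'],s['ft_torque'])
E
```

```text
[ 0.63728022 -0.09856591  0.08338061] -1.3552435111659116 [ 9.17047644e-04 -4.48002005e-03 -9.99989544e-01] 2.6604484532898245 [-4.73455755 -3.86100514  5.59979658] [-0.79142543  0.97154212  0.03732086]
```

The stop is reached: the hub now resists and the hand is pushed aside. I release and lift straight up.

>>> {"fn": "send_rows", "kwargs": {"increments": [{"claw":-0.5,"dx":0,"dy":0,"dz":0,"yaw":0},{"claw":-0.5,"dx":0,"dy":0,"dz":0,"yaw":0},{"claw":-0.5,"dx":0,"dy":0,"dz":0,"yaw":0},{"claw":-0.5,"dx":0,"dy":0,"dz":-0.05,"yaw":0},{"claw":-0.5,"dx":0,"dy":0,"dz":-0.15,"yaw":0},{"claw":-0.5,"dx":0,"dy":0,"dz":-0.27,"yaw":-0.2},{"claw":-0.5,"dx":-0.1,"dy":0,"dz":-0.27,"yaw":-0.4},{"claw":-0.5,"dx":-0.2,"dy":-0.1,"dz":-0.27,"yaw":-0.6},{"claw":-0.5,"dx":-0.2,"dy":-0.3,"dz":-0.27,"yaw":-0.8},{"claw":-0.5,"dx":-0.2,"dy":-0.4,"dz":-0.27,"yaw":-0.9},{"claw":-0.5,"dx":-0.2,"dy":-0.4,"dz":-0.27,"yaw":-0.9},{"claw":-0.5,"dx":-0.2,"dy":-0.4,"dz":-0.27,"yaw":-0.9},{"claw":-0.5,"dx":-0.2,"dy":-0.4,"dz":-0.27,"yaw":-0.9}]}}

```text
time: 55.12
tool_pos: [0.8113, 0.0447, 0.2151]
tool_rot: [-0.0, 1.0, -0.001, -0.0]
contact_force: [-0.0, 0.4, -0.1]
gripper_width: 0.75
grasp_force: 0.0
```

```bash
python3 - <<'E'
from h import *
t=manip.grab_frame("top"); s=manip.grab_frame("side"); cv2.imwrite("pics/top11.png",t[:,:,::-1])
m=mask(t,(8,120,120),(25,255,255))
for c in blobs(m,30): print("orange",np.round(c[:,0].mean(0),1),*rect("top",c,.112))
m=mask(t,(0,0,118),(180,40,255)); m[:,:80]=0; m[:,200:]=0; m[:140]=0; m[270:]=0
for c in blobs(m,200): print("lid",*rect("top",c,.009))
o=cv2.resize(np.hstack([t[100:260,90:340],s[120:280,190:330]])[:,:,::-1],None,fx=2,fy=2,interpolation=cv2.INTER_CUBIC)
cv2.imwrite("pics/c11.png",o); print(tool()[1],tool()[3])
E
```

```text
orange [359.  125.5] [ 0.6763 -0.3154] [0.0898 0.1204] 1.549
orange [281.8 141.3] [ 0.6365 -0.0955] [0.0458 0.0468] 0.341
lid [0.4394 0.3344] [0.1312 0.2108] 0.031
[0.81099076 0.04446588 0.21550943] -0.004982835024767533
```

View pics/c11.png

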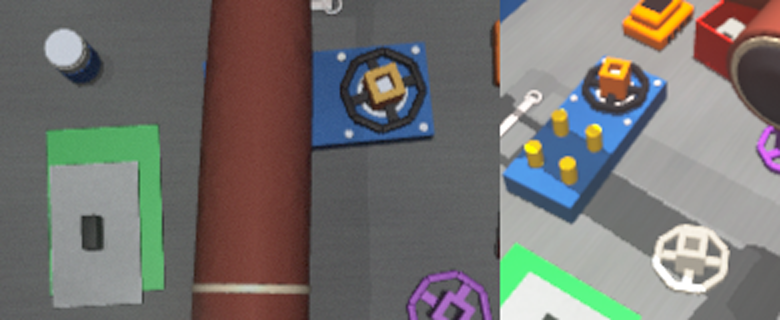

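The wheel is down on its collar (hub px (282,141)), all four pins are standing, and the lid lies at (.439, .334). Next I fetch the lid.

```bash
python3 - <<'E'
from h import *
go(.4394,.3356,.2,.031+np.pi/2)
E
```

```text
row dx -0.7461 dy -0.5786 dz 0.0314 yaw -0.0240
```

>>> {"fn": "send_rows", "kwargs": {"increments": [{"claw":-0.7,"dx":-0.25,"dy":-0.1,"dz":0.0,"yaw":0},{"claw":-0.7,"dx":-0.5,"dy":-0.3,"dz":0.031,"yaw":-0.024},{"claw":-0.7,"dx":-0.746,"dy":-0.579,"dz":0.031,"yaw":-0.024},{"claw":-0.7,"dx":-0.746,"dy":-0.579,"dz":0.031,"yaw":-0.024},{"claw":-0.7,"dx":-0.746,"dy":-0.579,"dz":0.031,"yaw":-0.024},{"claw":-0.7,"dx":-0.746,"dy":-0.579,"dz":0.031,"yaw":-0.024},{"claw":-0.7,"dx":-0.746,"dy":-0.579,"dz":0.031,"yaw":-0.024},{"claw":-0.7,"dx":-0.746,"dy":-0.579,"dz":0.031,"yaw":-0.024},{"claw":-0.7,"dx":-0.746,"dy":-0.579,"dz":0.031,"yaw":-0.024},{"claw":-0.7,"dx":-0.746,"dy":-0.579,"dz":0.031,"yaw":-0.024},{"claw":-0.7,"dx":-0.746,"dy":-0.579,"dz":0.031,"yaw":-0.024},{"claw":-0.7,"dx":-0.746,"dy":-0.579,"dz":0.031,"yaw":-0.024},{"claw":-0.7,"dx":-0.746,"dy":-0.579,"dz":0.031,"yaw":-0.024}]}}

```text
time: 56.85
tool_pos: [0.4398, 0.3351, 0.2005]
tool_rot: [0.0, 1.0, 0.015, -0.0]
contact_force: [0.7, 0.1, 0.8]
gripper_width: 0.849
grasp_force: 0.0
```

```bash
python3 - <<'E'
from h import *
s,p,M,a=tool();print(p,a,s['gripper_width']); go(.4394,.3356,.019,.031+np.pi/2)
E
```

```text
[0.43982422 0.3351398  0.2005287 ] 0.029661112072341823 0.8488374458903624
row dx -0.0008 dy -0.0010 dz 0.3631 yaw -0.0009
```

>>> {"fn": "send_rows", "kwargs": {"increments": [{"claw":-0.7,"dx":0,"dy":-0.001,"dz":0.12,"yaw":0},{"claw":-0.7,"dx":0,"dy":-0.001,"dz":0.24,"yaw":0},{"claw":-0.7,"dx":0,"dy":-0.001,"dz":0.34,"yaw":0},{"claw":-0.7,"dx":0,"dy":-0.001,"dz":0.361,"yaw":0},{"claw":-0.7,"dx":0,"dy":-0.001,"dz":0.361,"yaw":0},{"claw":1,"dx":0,"dy":-0.001,"dz":0.361,"yaw":0},{"claw":1,"dx":0,"dy":-0.001,"dz":0.361,"yaw":0},{"claw":1,"dx":0,"dy":-0.001,"dz":0.361,"yaw":0},{"claw":1,"dx":0,"dy":-0.001,"dz":0.361,"yaw":0},{"claw":1,"dx":0,"dy":-0.001,"dz":0.361,"yaw":0},{"claw":1,"dx":0,"dy":-0.001,"dz":0.361,"yaw":0},{"claw":1,"dx":0,"dy":-0.001,"dz":0.26,"yaw":0},{"claw":1,"dx":0,"dy":-0.001,"dz":0.15,"yaw":0},{"claw":1,"dx":0,"dy":-0.001,"dz":0.0,"yaw":0},{"claw":1,"dx":0,"dy":-0.001,"dz":-0.06,"yaw":0},{"claw":1,"dx":0,"dy":-0.001,"dz":-0.06,"yaw":0},{"claw":1,"dx":0,"dy":-0.001,"dz":-0.06,"yaw":0}]}}

```text
time: 58.98
tool_pos: [0.439, 0.3359, 0.2301]
tool_rot: [0.0, 1.0, 0.015, -0.0]
contact_force: [0.4, -0.7, -1.4]
gripper_width: -0.001
grasp_force: 0.0
```

```bash
python3 - <<'E'
from h import *
s,p,M,a=tool();print(p,a,s['gripper_width'],s['contact_force'],s['grasp_force']); go(.44,0,.23,-.163+np.pi/2)
E
```

```text
[0.43896523 0.33590728 0.23010986] 0.030818308474354305 -0.001088016805438509 [ 0.3641991  -0.68754123 -1.4169439 ] 0.0
row dx -0.0186 dy 0.6716 dz 0.0004 yaw 0.1292
```

```bash
python3 - <<'E'
from h import *
t=manip.grab_frame("top"); s=manip.grab_frame("side"); cv2.imwrite("pics/top12.png",t[:,:,::-1]); cv2.imwrite("pics/side12.png",s[:,:,::-1])
o=cv2.resize(np.hstack([t[110:310,60:230],s[200:400,100:340]])[:,:,::-1],None,fx=1.9,fy=1.9,interpolation=cv2.INTER_CUBIC)
cv2.imwrite("pics/c12.png",o)
E
```

```text
Traceback (most recent call last):
ValueError: all the input array dimensions except for the concatenation axis must match exactly, but along dimension 0, the array at index 0 has size 200 and the array at index 1 has size 184
```

```bash
python3 - <<'E'
import cv2,numpy as np
t=cv2.imread("pics/top12.png"); s=cv2.imread("pics/side12.png")
cv2.imwrite("pics/c12.png",cv2.resize(np.hstack([t[110:290,60:230],s[200:380,100:340]]),None,fx=1.9,fy=1.9,interpolation=cv2.INTER_CUBIC))
E
```

```text
(no output)
```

View pics/c12.png

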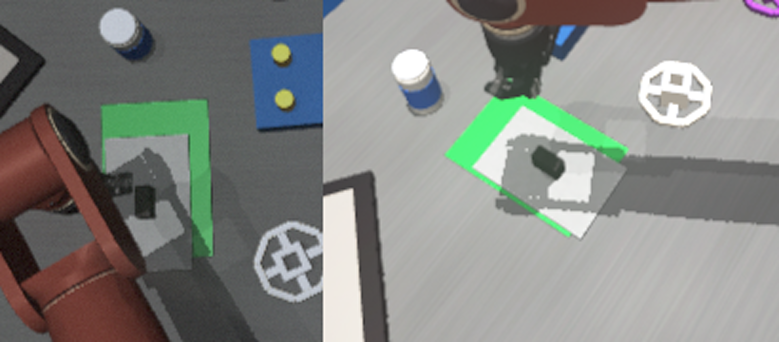

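```bash
python3 - <<'E'
from h import *
print("TCP",tool()[1]); P=[.439,.336,.23]
print(proj("top",P),proj("side",P))
for z in(.009,.047): print(z,proj("top",[.4394,.335,z]),proj("side",[.4394,.335,z]),ray("top",(136.8,216.3),z)[:2])
s=cv2.imread("pics/side12.png")[:,:,::-1].copy()
k=mask(s,(0,0,0),(180,255,60)); k[:270]=0;k[300:]=0;k[:,:205]=0;k[:,:][:,240:]=0
for c in blobs(k,10): print("knob side",c[:,0].mean(0),cv2.contourArea(c),ray("side",c[:,0].mean(0),.03)[:2])
m=mask(s,(0,0,195),(180,40,255)); m[:240]=0; m[330:]=0;m[:,:170]=0;m[:,270:]=0
E
```

```text
TCP [0.43835577 0.33554298 0.22844719]
[115.7510122  211.16788699] [210.2564568  252.77174466]
0.009 [137.1316526  216.82327476] [218.77932784 287.87759721] [0.44098355 0.33599075]
0.047 [134.00367437 215.95502884] [217.52487783 282.580392  ] [0.43820823 0.32691361]
```

>>> {"fn": "send_rows", "kwargs": {"increments": [{"claw":-0.7,"dx":0,"dy":0,"dz":0.1,"yaw":0},{"claw":-0.7,"dx":0,"dy":0,"dz":0.2,"yaw":0},{"claw":-0.7,"dx":0,"dy":0,"dz":0.3,"yaw":0},{"claw":-0.7,"dx":0,"dy":0,"dz":0.39,"yaw":0},{"claw":-0.7,"dx":0,"dy":0,"dz":0.424,"yaw":0},{"claw":-0.7,"dx":0,"dy":0,"dz":0.424,"yaw":0},{"claw":-0.7,"dx":0,"dy":0,"dz":0.424,"yaw":0}]}}

```text
time: 59.95
tool_pos: [0.4408, 0.3369, 0.0206]
tool_rot: [-0.001, 1.0, 0.015, 0.001]
contact_force: [-0.2, -0.2, 0.5]
gripper_width: 0.849
grasp_force: 0.0
```

>>> {"fn": "send_rows", "kwargs": {"increments": [{"claw":1,"dx":0,"dy":0,"dz":0,"yaw":0},{"claw":1,"dx":0,"dy":0,"dz":0,"yaw":0},{"claw":1,"dx":0,"dy":0,"dz":0,"yaw":0},{"claw":1,"dx":0,"dy":0,"dz":0,"yaw":0},{"claw":1,"dx":0,"dy":0,"dz":0,"yaw":0},{"claw":1,"dx":0,"dy":0,"dz":0,"yaw":0}]}}

```text
time: 60.7
tool_pos: [0.44, 0.3361, 0.0199]
tool_rot: [0.0, 1.0, 0.015, 0.001]
contact_force: [-1.7, -1.8, 5.9]
gripper_width: 0.248
grasp_force: 58.5
```

It's gripped this time; I'll lift more gently.

>>> {"fn": "send_rows", "kwargs": {"increments": [{"claw":1,"dx":0,"dy":0,"dz":-0.01,"yaw":0},{"claw":1,"dx":0,"dy":0,"dz":-0.03,"yaw":0},{"claw":1,"dx":0,"dy":0,"dz":-0.06,"yaw":0},{"claw":1,"dx":0,"dy":0,"dz":-0.1,"yaw":0},{"claw":1,"dx":0,"dy":0,"dz":-0.15,"yaw":0},{"claw":1,"dx":0,"dy":0,"dz":-0.2,"yaw":0},{"claw":1,"dx":0,"dy":0,"dz":-0.26,"yaw":0},{"claw":1,"dx":0,"dy":0,"dz":-0.32,"yaw":0},{"claw":1,"dx":0,"dy":0,"dz":-0.38,"yaw":0},{"claw":1,"dx":0,"dy":0,"dz":-0.42,"yaw":0},{"claw":1,"dx":0,"dy":0,"dz":-0.42,"yaw":0},{"claw":1,"dx":0,"dy":0,"dz":-0.42,"yaw":0}]}}

```text
time: 62.2
tool_pos: [0.4387, 0.3357, 0.2273]
tool_rot: [0.0, 1.0, 0.015, -0.001]
contact_force: [-0.1, -0.9, -4.1]
gripper_width: 0.244
grasp_force: 58.9
```

```bash
python3 - <<'E'
from h import *
s,p,M,a=tool();print(p,a,s['gripper_width'],s['contact_force'],s['grasp_force']); go(.44,0,.23,-.163+np.pi/2)
E
```

```text
[0.4386974  0.33573949 0.22731216] 0.030819365981437363 0.2441082545484015 [-0.09462439 -0.91123106 -4.09827529] 58.92192006111145
row dx -0.0181 dy 0.6712 dz -0.0047 yaw 0.1292
```

>>> {"fn": "send_rows", "kwargs": {"increments": [{"claw":1,"dx":0,"dy":0.03,"dz":-0.005,"yaw":0},{"claw":1,"dx":0,"dy":0.08,"dz":-0.005,"yaw":0.01},{"claw":1,"dx":-0.005,"dy":0.15,"dz":-0.005,"yaw":0.03},{"claw":1,"dx":-0.01,"dy":0.23,"dz":-0.005,"yaw":0.05},{"claw":1,"dx":-0.01,"dy":0.31,"dz":-0.005,"yaw":0.07},{"claw":1,"dx":-0.015,"dy":0.4,"dz":-0.005,"yaw":0.09},{"claw":1,"dx":-0.018,"dy":0.49,"dz":-0.005,"yaw":0.11},{"claw":1,"dx":-0.018,"dy":0.57,"dz":-0.005,"yaw":0.129},{"claw":1,"dx":-0.018,"dy":0.63,"dz":-0.005,"yaw":0.129},{"claw":1,"dx":-0.018,"dy":0.67,"dz":-0.005,"yaw":0.129},{"claw":1,"dx":-0.018,"dy":0.67,"dz":-0.005,"yaw":0.129}]}}

```text
time: 63.58
tool_pos: [0.4398, -0.0005, 0.2301]
tool_rot: [0.0, 0.997, -0.083, -0.001]
contact_force: [0.7, 0.1, -3.3]
gripper_width: 0.242
grasp_force: 59.2
```

```bash
python3 - <<'E'
from h import *
s,p,M,a=tool();print(p,a,s['gripper_width'],s['contact_force'],s['grasp_force']); go(.4785,-.3395,.2,-.163+np.pi/2)
E
```

```text
[ 0.43982038 -0.00049727  0.23013509] -0.16583481939789324 0.24199912494138553 [ 0.69856906  0.11776233 -3.34314385] 59.209420680999756
row dx 0.1883 dy 0.6559 dz 0.0601 yaw -0.0019
```

>>> {"fn": "send_rows", "kwargs": {"increments": [{"claw":1,"dx":0.01,"dy":0.03,"dz":0,"yaw":0},{"claw":1,"dx":0.02,"dy":0.08,"dz":0,"yaw":0},{"claw":1,"dx":0.045,"dy":0.15,"dz":0,"yaw":0},{"claw":1,"dx":0.07,"dy":0.24,"dz":0,"yaw":0},{"claw":1,"dx":0.095,"dy":0.33,"dz":0,"yaw":0},{"claw":1,"dx":0.12,"dy":0.42,"dz":0,"yaw":0},{"claw":1,"dx":0.145,"dy":0.5,"dz":0,"yaw":0},{"claw":1,"dx":0.168,"dy":0.58,"dz":0,"yaw":0},{"claw":1,"dx":0.183,"dy":0.635,"dz":0.02,"yaw":0},{"claw":1,"dx":0.188,"dy":0.656,"dz":0.06,"yaw":0},{"claw":1,"dx":0.188,"dy":0.656,"dz":0.09,"yaw":0},{"claw":1,"dx":0.188,"dy":0.656,"dz":0.09,"yaw":0},{"claw":1,"dx":0.188,"dy":0.656,"dz":0.09,"yaw":0}]}}

```text
time: 65.2
tool_pos: [0.4805, -0.3371, 0.1864]
tool_rot: [0.0, 0.997, -0.081, 0.0]
contact_force: [0.8, 0.8, -2.7]
gripper_width: 0.241
grasp_force: 59.3
```

```bash
python3 - <<'E'
from h import *
s,p,M,a=tool();print(p,a,s['gripper_width'],s['contact_force'],s['grasp_force']); go(.4785,-.3395,.118,-.163+np.pi/2)
E
```

```text
[ 0.48051183 -0.33708169  0.18637482] -0.16146351319775648 0.24084022620428794 [ 0.84675853  0.8194828  -2.74228622] 59.31324362754822
row dx -0.0032 dy 0.0054 dz 0.1367 yaw 0.0010
```

>>> {"fn": "send_rows", "kwargs": {"increments": [{"claw":1,"dx":-0.003,"dy":0.004,"dz":0.04,"yaw":0},{"claw":1,"dx":-0.003,"dy":0.004,"dz":0.08,"yaw":0},{"claw":1,"dx":-0.003,"dy":0.004,"dz":0.11,"yaw":0},{"claw":1,"dx":-0.003,"dy":0.004,"dz":0.13,"yaw":0},{"claw":1,"dx":-0.003,"dy":0.004,"dz":0.138,"yaw":0},{"claw":1,"dx":-0.003,"dy":0.004,"dz":0.141,"yaw":0},{"claw":1,"dx":-0.003,"dy":0.004,"dz":0.141,"yaw":0}]}}

```text
time: 66.08
tool_pos: [0.4789, -0.34, 0.117]
tool_rot: [0.0, 0.997, -0.081, 0.0]
contact_force: [-2.9, 2.5, 3.7]
gripper_width: 0.245
grasp_force: 60.2
```

Resting on the rim. I release and retreat.

>>> {"fn": "send_rows", "kwargs": {"increments": [{"claw":-0.8,"dx":0,"dy":0,"dz":0,"yaw":0},{"claw":-0.8,"dx":0,"dy":0,"dz":0,"yaw":0},{"claw":-0.8,"dx":0,"dy":0,"dz":0,"yaw":0},{"claw":-0.8,"dx":0,"dy":0,"dz":0,"yaw":0},{"claw":-0.8,"dx":0,"dy":0,"dz":-0.08,"yaw":0},{"claw":-0.8,"dx":0,"dy":0,"dz":-0.18,"yaw":0},{"claw":-0.8,"dx":0,"dy":0,"dz":-0.28,"yaw":0},{"claw":-0.8,"dx":-0.2,"dy":-0.3,"dz":-0.28,"yaw":0},{"claw":-0.8,"dx":-0.2,"dy":-0.55,"dz":-0.28,"yaw":0},{"claw":-0.8,"dx":-0.2,"dy":-0.8,"dz":-0.28,"yaw":0},{"claw":-0.8,"dx":-0.2,"dy":-0.8,"dz":-0.28,"yaw":0},{"claw":-0.8,"dx":-0.2,"dy":-0.8,"dz":-0.28,"yaw":0},{"claw":-0.8,"dx":-0.2,"dy":-0.8,"dz":-0.28,"yaw":0},{"claw":-0.8,"dx":-0.2,"dy":-0.8,"dz":-0.28,"yaw":0},{"claw":-0.8,"dx":-0.2,"dy":-0.8,"dz":-0.28,"yaw":0}]}}

```text
time: 67.95
tool_pos: [0.4443, 0.0735, 0.2557]
tool_rot: [-0.0, 0.997, -0.079, 0.0]
contact_force: [0.3, -0.9, 0.1]
gripper_width: 0.902
grasp_force: 0.0
```

```bash
python3 - <<'E'
from h import *
t=manip.grab_frame("top"); s=manip.grab_frame("side"); cv2.imwrite("pics/top13.png",t[:,:,::-1])
m=mask(t,(0,0,118),(180,40,255)); m[:,:325]=0; m[:,415:]=0; m[:145]=0; m[250:]=0
for c in blobs(m,200): print("lid",*rect("top",c,.106))
m=mask(t,(8,120,120),(25,255,255))
for c in blobs(m,30): print("orange",*rect("top",c,.112))
cv2.imwrite("pics/c13.png",cv2.resize(np.hstack([t[100:260,190:410],s[90:250,190:360]])[:,:,::-1],None,fx=2,fy=2,interpolation=cv2.INTER_CUBIC)); st=tool()[0]; print(st['time'],st['tool_pos'],st['contact_force'])
E
```

```text
lid [ 0.4801 -0.341 ] [0.131  0.2124] 2.977
orange [ 0.6763 -0.3154] [0.0898 0.1203] 1.549
orange [ 0.6365 -0.0955] [0.0458 0.0468] 0.341
68.05 [0.44458033 0.07117458 0.25561966] [ 0.39308182 -0.72665792 -0.08844379]
```

View pics/c13.png

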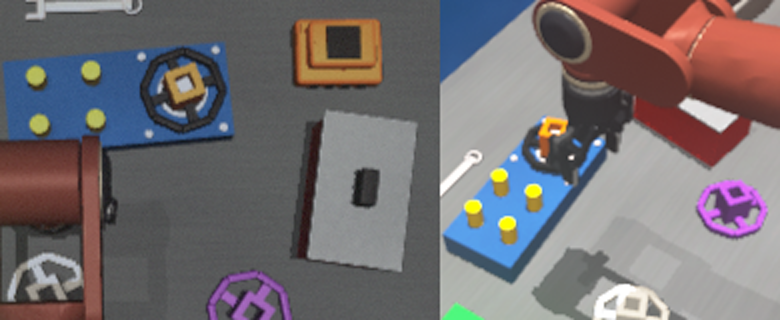

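The lid is square on the box (4 mm off centre, same angle), and the wheel and pins are in place. I'm handing in.

```bash
python3 -c "
from plant import manip
print(manip.job_done())"
```

```text
the job is handed in; nothing more can be done
None
```

The job is handed in but the judge returned no verdict: all four pins are seated in the jig, the wheel is home and turned to its stop, and the lid is back square on the box (about 4 mm off centre by camera).

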